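# Prop the air unit's cover and trim its regulator

## Robot

A 6-joint arm with a two-finger parallel gripper is mounted at the origin on the work surface. World frame = base frame: x ahead of the robot, y to its left, z up, the work surface at z = 0. Lengths are in m, angles in rad, forces in N, time in s.
With the tool pointing down it reaches from about 0.3 to 0.775 m from the base axis. Payload 14.6 kg.
Tool frame: the origin (TCP) lies at the very end of the fingers, on their centre line; the grasp point (between the pads) lies 19 mm behind it; y points along the fingers, z is the direction in which the jaws open and shut, and the axes are right-handed (so a half turn about y gives the same grasp; the last joint's range is limited). The gripper opens to 94 mm and grips with 3 to 60 N. Pads are 16 mm wide; open, the fingers measure 119 mm over their backs; the gripper's body (75 mm by 177 mm) begins 78 mm behind the grasp point.
Start: joints at [-1.413, 0.3, 1.521, -0, 1.321, -0.067], TCP at [0.123, -0.536, 0.169] pointing down, gripper open.
Joint ranges: [-3.03, 3.03], [-0.79, 2.21], [0.23, 2.52], [-1.04, 4.18], [0, 3.07], [-2.55, 2.55]. Speed limits (rad/s): [2.22, 2.22, 2.57, 3.14, 3.14, 3.14].

## Interface

Orientations are given as [roll, pitch, yaw] about the fixed x, y, z axes, in that order (R = Rz(yaw) Ry(pitch) Rx(roll)).
In Python, from station import get_obs, camera, job gives the robot as it stands.
- The arm moves only by the tool step_arm, never from a script. Its argument "targets" is a list of rows, each a list of 6 numbers: the shift along the tool's x, y, z in mm, then the turn, a rotation vector about the tool's x, y, z in degrees. In form: [[dx, dy, dz, rx, ry, rz], ...]. A call has 1 to 12 rows; each row shifts and turns the commanded pose from where the row before left it, along the tool's axes as they then stand; what a row does not reach is not made up. A row lasts 1/8 s, in which the tool goes at most 62.5 mm and 10.7 degrees, less where a joint would pass 70% of its speed; a pose out of reach is approached as far as the arm can. A call is refused whole if a number of a shift passes 62.5 or a number of a turn 10.7, either way. A call with a gripper value outside its range is refused whole. "gripper" is the opening, from -1 (shut) to 1 (fully open), set as the call begins (left out, the last holds). The fingers move at their own pace and stop on an object; "squeeze" is the grip in N (left out, the last holds). Time passes only in rows, so rows that do not move let the fingers close. It gives the time, the measured TCP pose, the force and the opening at its end, in the units of the state.
- get_obs(): the state, without advancing time (a new reading comes with each control period).
- camera(name): name is "scene" or "top" or "wrist"; returns a dict with "pixels" (384x512x3 uint8, red, green, blue), "intrinsics" (3x3 intrinsics, pixels), "k1" (the pictures are not rectified: a ray, as slopes to the right and down, at radius r is drawn at 1 + k1 r^2 times it, then the intrinsics apply), "R" (3x3) and "t" (3): a world point X has camera coordinates R X + t; the wrist camera has in their place "tool_from_camera" (4x4, takes a point from camera to tool coordinates, whose origin is the TCP and whose axes are the tool frame's). Camera axes: x right, y down, z forward; pixel columns grow to the right and rows downward; lengths in m; the calibration is good to about 2 mm. A picture is of the moment at which its call begins: read the wrist's pose just before it. There is no depth.
- job.hand_in(): hands the job in, once; it reports no verdict.
The state is a dict: "time_s": time; "qpos": joint angles; "joint_vel": joint speeds; "tau": joint torques, N m; "ee_pos": TCP position; "eef_rot": TCP orientation; "force": force on the tool from outside, world axes, zero at the start; "moment": the same for the moment, N m; "grip_width": finger opening in m.
Only numpy, scipy, OpenCV 4.12 (cv2) and the standard library are available. Lean on these libraries where they do the work, as an engineer would, in place of code of your own. Each camera call takes 0.05 s, during which the arm holds its last target.

## Task

Lift the hinged cover of the compressed-air unit and prop it with the steel stay from the holder: the stay stands upright on its round pad in the bay, and the cover is eased down, not dropped, until it rests on the stay. Then turn the round regulator knob under the cover until its pointer is on the long mark, and leave the cover propped. Leave the other things on the bench where they are.

Things in the scene. Friction and masses are not known exactly. Their poses are not given: they have to be found in the camera images.
- unit: Compressed-air unit, fixed, white case 306 x 290, its front turned to the robot's right. Origin on the bench under the middle of the cover's hinge; x to its rear, y to its left. Rear housing x +9 to +126, 117 high. Before it a floor 60 up: ledge x -185 to -122, then the bay under the cover; in it a gauge 42 wide, 30 tall at (-34, +4), a bowl 32 wide, 40 tall at (-26, +112), cheeks 28 tall at y +-142.
- cover (a joint): Hinge angle of the cover, rad: 0 shut, grows as it opens, stop at 1.5. A 0.62 kg sheet hood: top plate 125 deep, 272 wide, 4 thick; its front flange (4 thick) reaches 55 down from the top face, side flanges 30. The hinge is slightly stiff (0.16 Nm): let go above 1.4 the cover stays up, below 1.3 it falls shut.
- cover_hinge (a point): Middle of the cover's hinge axis, 120 above the bench, along the unit's y, at the rear edge of the plate in its top face.
- cover_handle (a point): Middle of the cover's handle: a round steel bar 12 thick along y, 94 clear between its posts, 38 above the cover's top face and 100 in front of the hinge axis (shut); it turns with the cover.
- stay: Loose steel stay, 166 tall, 0.3 kg: round foot 50 across and 8 thick, shaft 14 thick, rubber head 22 across with a domed top (head from 136 to 166 up). Origin at the centre of the underside of the foot, z along the shaft. Starts standing upright in the holder, its top 36 mm out of it.
- stay_head (a point): Centre of the stay's domed head, 155 above its foot.
- stay_pad (a point): Centre of the round rubber pad (58 across) on the bay floor, 57 in front of the hinge and 62 to the left (+y) of the unit's middle, 60 above the bench. With the stay upright on it, the stay's head sits in the inner corner of the cover's plate and front flange and the cover rests at about 1.19 rad.
- holder: Fixed round steel holder for the stay, open at the top: 74 across (base plate 96), 64 inside, 136 tall, inner floor 6 above the bench. Origin at the centre of its underside.
- knob (a joint): Angle of the round regulator knob, rad: 0 with the pointer on the long mark, which lies towards the unit's rear (+x); grows clockwise seen from above; about 0.06 Nm to turn, stays where it is left.
- knob_grip (a point): Point on the knob's vertical axis, 26 above the bay floor, 83 in front of the hinge and 58 to the right (-y) of the unit's middle. Black cap 48 across, from 8 to 36 above the floor, raised white pointer line on top; flat graduated plate 71 across beneath it.
- tube_rack: Bystander: wire rack of capped sample tubes, 74 x 114, 99 tall.
- slide_box: Bystander: open blue box of glass slides, 85 x 110, 55 tall.
- reagent_bottle: Bystander: white bottle 68 across, 150 tall.
- specimen_jar: Bystander: clear jar 60 across, 70 tall.
- tip_box: Bystander: grey box with a clear lid, 84 x 119, 63 tall.
- marker: Bystander: white marker pen, 135 long, 12 thick, lying along the unit's front ledge.
There are look-alikes about, which are no part of the job. Leave any pink or purple look-alike of the stay alone.

How it is judged:
On the way, in this order (a step that is already met when the one before it is completed fails the run):
1. the cover rests on the stay, which stands upright on its pad, with the hand off both (contact force between stay and cover above 0.1 N and value of joint cover between 1 and 1.33 rad and horizontal distance between stay and stay_pad below 0.02 m and angle between stay's own z axis and vertical below 0.12 rad and z of stay in the frame of unit between 0.055 and 0.066 m and contact force between the fingers and cover below 0.1 N and contact force between the fingers and stay below 0.1 N), for 0.3 s.
2. the knob's pointer is turned to the long mark, the cover still propped (value of joint knob between -0.14 and 0.14 rad and value of joint cover above 1 rad and contact force between stay and cover above 0.1 N), for 0.2 s.
At the end, for the whole second after the job is handed in: The cover rests on the stay (over 0.1 N) at a hinge angle of 1.0 to 1.33 rad, the stay stands upright (within 0.12 rad) and at rest with its foot on the bay floor within 20 mm of the middle of the pad, and the knob's pointer is within 0.14 rad of the long mark (all of step 2 and value of joint cover below 1.33 rad and horizontal distance between stay and stay_pad below 0.02 m and angle between stay's own z axis and vertical below 0.12 rad and z of stay in the frame of unit between 0.055 and 0.066 m and linear speed of stay below 0.02 m/s); the robot touches nothing.
It fails at once if the cover dropped or slammed (falling faster than 3 rad/s) (velocity of joint cover below -3 rad/s).
It fails at once if a bystander moved more than 25 mm (distance of any of tube_rack, slide_box, reagent_bottle, specimen_jar, tip_box, marker from where it was at the start of the episode above 0.025 m).
It also fails if it takes over 72 s, if anything falls off the work surface, if the arm or the gripper's body presses on something with over 40 N, if the wrist force passes 120 N, or if a joint passes its speed limit or range.

## Working session

There is one attempt and no reset: what is moved stays moved. The work goes in short steps, Python scripts to look and compute and a tool call to move; the robot and the scene stay as the last step left them, time stands still between calls to the robot, and variables do not carry over. Pictures are saved under pics/ and viewed, and the job is handed in when it is done.

Besides the shell and the picture viewer there is one more tool, called after ">>>" by a JSON object that holds its "name" and its "arguments", one argument or row to a line. step_arm: Moves the arm, as the interface text tells. Its arguments: {"type":"object","properties":{"targets":{"type":"array","items":{"type":"array","items":{"type":"number"}}},"gripper":{"type":"number"},"squeeze":{"type":"number"}},"required":["targets"]}

```bash
ls; mkdir -p pics
python3 - <<'E'
from station import get_obs,camera
import cv2
o=get_obs();print(o)
for n in ("scene","top","wrist"):
    c=camera(n);cv2.imwrite(f"pics/{n}0.png",cv2.resize(c["pixels"][:,:,::-1],None,fx=1.5,fy=1.5,interpolation=cv2.INTER_CUBIC))
    print(n,{k:v for k,v in c.items() if k!="pixels"})
E
```

```text
pics
{'time_s': 0.0, 'qpos': array([-1.41256602e+00,  3.00467891e-01,  1.52157744e+00,  1.67889415e-05,
        1.32067471e+00, -6.66099034e-02]), 'joint_vel': array([ 6.34899128e-04,  1.24862979e-03,  1.16326520e-03,  4.96018895e-05,
        6.05452631e-05, -1.22914279e-03]), 'tau': array([ 2.17707951e-03, -5.31812382e+01, -3.52734160e+01,  7.09411385e-02,
        2.44986912e-02, -9.14243333e-05]), 'ee_pos': array([ 0.12257288, -0.53586467,  0.16838965]), 'eef_rot': array([-1.57192013e+00,  9.12653214e-05, -2.91675665e+00]), 'force': array([-0.20109838, -1.30225341,  0.74417258]), 'moment': array([-0.00069298,  0.04557543, -0.02549546]), 'grip_width': 0.09388057625592501}
scene {'intrinsics': array([[356.85769593,   0.        , 256.049602  ],
       [  0.        , 356.85769593, 189.43965395],
       [  0.        ,   0.        ,   1.        ]]), 'k1': 0.02111534852590832, 'R': array([[-0.58200109,  0.81314492,  0.00837101],
       [ 0.51278048,  0.37496856, -0.77230483],
       [-0.63113462, -0.44518976, -0.63519695]]), 't': array([ 0.28120114, -0.2035916 ,  1.55944928])}
top {'intri
[... 258 characters left out ...]
9368883,  0.01532194, -0.11112039],
       [ 0.11124269,  0.00737311, -0.99376592]]), 't': array([0.07429248, 0.54067162, 1.43799694])}
wrist {'intrinsics': array([[266.854499  ,   0.        , 254.2763433 ],
       [  0.        , 266.854499  , 191.93841345],
       [  0.        ,   0.        ,   1.        ]]), 'k1': 0.01865828112032817, 'tool_from_camera': array([[-3.61227703e-04,  9.66370689e-01,  2.57152797e-01,
        -7.37057643e-02],
       [-2.14889761e-04, -2.57152882e-01,  9.66370710e-01,
        -2.15333448e-01],
       [ 9.99999912e-01,  2.93820369e-04,  3.00553911e-04,
        -1.44829175e-03],
       [ 0.00000000e+00,  0.00000000e+00,  0.00000000e+00,
         1.00000000e+00]])}
```

View pics/scene0.png

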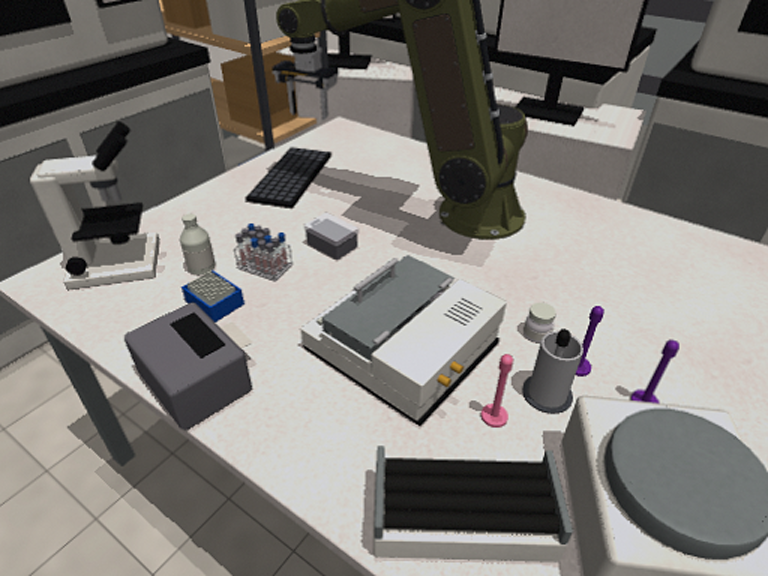

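View pics/top0.png

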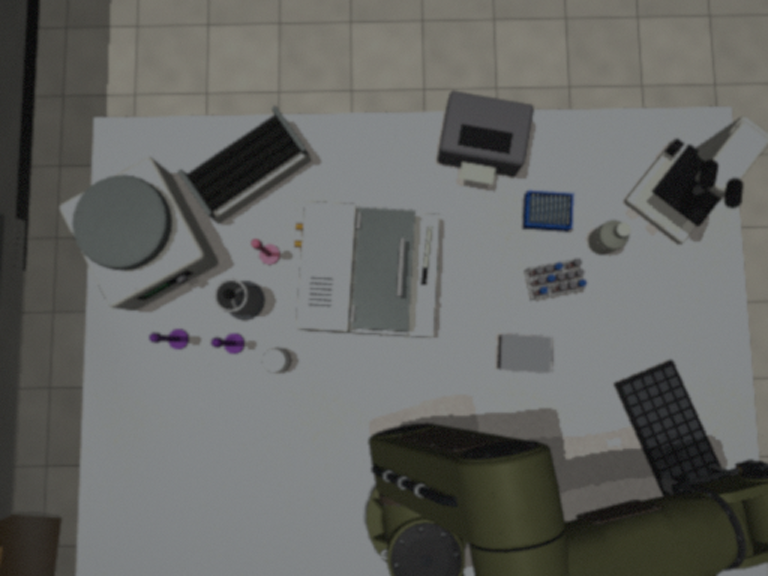

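View pics/wrist0.png

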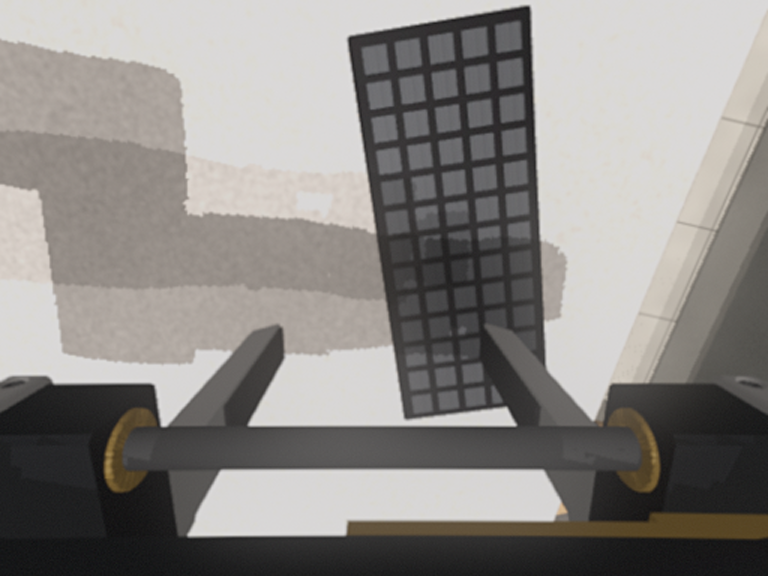

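Candidates for the stay, in pixels of the 1.5x top view:
- Dark-headed one inside the grey holder, (233,292). This is the one to take.
- Pink on the bench, (266,250). A look-alike.
- Purple, (170,338). A look-alike.
- Purple, (228,343). A look-alike.

Next I'll check the choice in close crops and write the helpers.

```bash
cat > h.py <<'E'
import numpy as np, cv2
from station import get_obs,camera
from scipy.spatial.transform import Rotation as Ro
def cal(c,o=None):
    if "R" in c: return c["intrinsics"],c["k1"],np.array(c["R"]),np.array(c["t"])
    T=np.array(c["tool_from_camera"]); Rt=Ro.from_euler('xyz',o["eef_rot"]).as_matrix()
    Rwc=Rt@T[:3,:3]; tw=Rt@T[:3,3]+o["ee_pos"]
    return c["intrinsics"],c["k1"],Rwc.T,-Rwc.T@tw
def proj(X,C):
    K,k,R,t=C; X=np.atleast_2d(X)@R.T+t; s=X[:,:2]/X[:,2:]; r2=(s**2).sum(1,keepdims=True); s=s*(1+k*r2)
    return s*[K[0,0],K[1,1]]+[K[0,2],K[1,2]]
def ray(uv,C):
    K,k,R,t=C; d=(np.atleast_2d(uv)-[K[0,2],K[1,2]])/[K[0,0],K[1,1]]; s=d.copy()
    for _ in range(20): s=d/(1+k*(s**2).sum(1,keepdims=True))
    return -R.T@t, np.c_[s,np.ones(len(s))]@R
def onz(uv,C,z):
    p,d=ray(uv,C); return p+d*((z-p[2])/d[:,2:])
def tri(uvs,Cs):
    A=np.zeros((3,3));b=np.zeros(3)
    for uv,C in zip(uvs,Cs):
        p,d=ray(uv,C);d=d[0]/np.linalg.norm(d[0]);M=np.eye(3)-np.outer(d,d);A+=M;b+=M@p
    return np.linalg.solve(A,b)
def snap(name,tag,box=None,f=1.5):
    o=get_obs();c=camera(name);im=c["pixels"][:,:,::-1]
    np.savez(f"pics/{tag}.npz",im=im,ee=o["ee_pos"],er=o["eef_rot"])
    if box: im=im[box[1]:box[3],box[0]:box[2]]
    cv2.imwrite(f"pics/{tag}.png",cv2.resize(im,None,fx=f,fy=f,interpolation=cv2.INTER_CUBIC)); return c,o
# unit pose guess
def tool(o): return np.array(o["ee_pos"]),Ro.from_euler('xyz',o["eef_rot"])
E
python3 - <<'E'
from h import *
c,o=snap("top","topa",(190,120,320,240),6)
c,o=snap("scene","scea",(195,160,405,300),3.8)
E
```

```text
(no output)
```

View pics/topa.png

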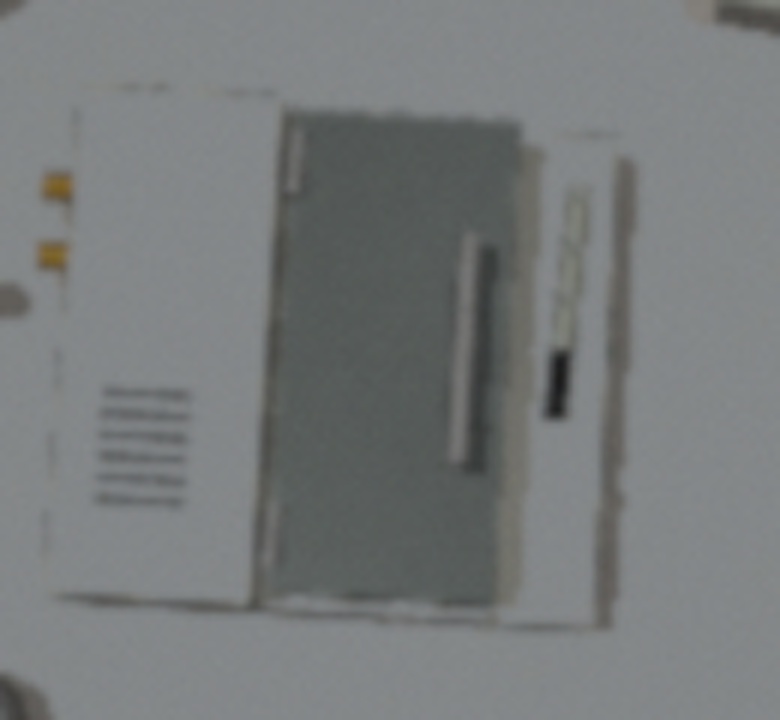

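View pics/scea.png

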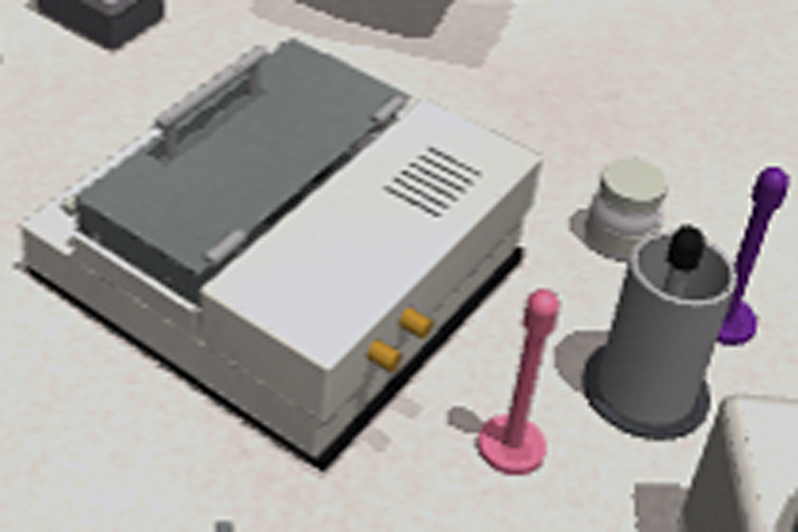

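```bash
cat > fit.py <<'E'
from h import *
from scipy.optimize import least_squares
Ct=cal(camera("top"));Cs=cal(camera("scene"))
T=lambda a:np.array(a)/6+[190,120]; S=lambda a:np.array(a)/3.8+[195,160]
h=.117
mod=[(Ct,T((286,92)),(.009,-.145,h)),(Ct,T((252,605)),(.009,.145,h)),(Ct,T((77,93)),(.126,-.145,h)),(Ct,T((46,597)),(.126,.145,h)),
(Ct,T((468,233)),(-.1,-.047,.158)),(Ct,T((456,463)),(-.1,.047,.158)),
(Cs,S((422,98)),(.009,.145,h)),(Cs,S((543,158)),(.126,.145,h)),(Cs,S((325,367)),(.126,-.145,h)),(Cs,S((203,290)),(.009,-.145,h)),
(Cs,S((162,124)),(-.1,-.047,.158)),(Cs,S((264,54)),(-.1,.047,.158))]
def U(p,X):
    c,s=np.cos(p[2]),np.sin(p[2]);X=np.atleast_2d(X);return np.c_[p[0]+c*X[:,0]-s*X[:,1],p[1]+s*X[:,0]+c*X[:,1],X[:,2]]
def res(p): return np.concatenate([(proj(U(p,m[2]),m[0])[0]-m[1]) for m in mod])
if __name__=="__main__":
    r=least_squares(res,[.5,.1,1.5],loss='soft_l1');print(r.x);print(np.round(r.fun.reshape(-1,2),1))
    p=r.x
    for n,X in dict(hinge=(0,0,.12),handle=(-.1,0,.158),pad=(-.057,.062,.06),knob=(-.083,-.058,.086)).items(): print(n,U(p,X).round(4))
    # stay head
    print("stay head tri",tri([(233/1.5,289/1.5),S((687,243))],[Ct,Cs]))
    print("handle mid tri",tri([T((462,348)),S((213,88))],[Ct,Cs]))
E
python3 fit.py
python3 - <<'E'
from h import *
c,o=snap("top","topb",(90,150,210,250),6.5)
E
```

```text
[0.57255373 0.13518236 1.50092559]
[[-0.8  0.4]
 [-0.5  0.2]
 [-0.3 -1.6]
 [-1.2 -0.4]
 [-0.5  4.9]
 [-0.1 -5. ]
 [-0.7 -1.4]
 [-0.4 -1.8]
 [ 0.3  0.1]
 [-2.1 -1.2]
 [ 2.3 -3. ]
 [-4.5  0.8]]
hinge [[0.5726 0.1352 0.12  ]]
handle [[0.5656 0.0354 0.158 ]]
pad [[0.5067 0.0826 0.06  ]]
knob [[0.6246 0.0483 0.086 ]]
stay head tri [0.5200222  0.40544782 0.16045355]
handle mid tri [0.56481521 0.03593454 0.15392859]
```

View pics/topb.png

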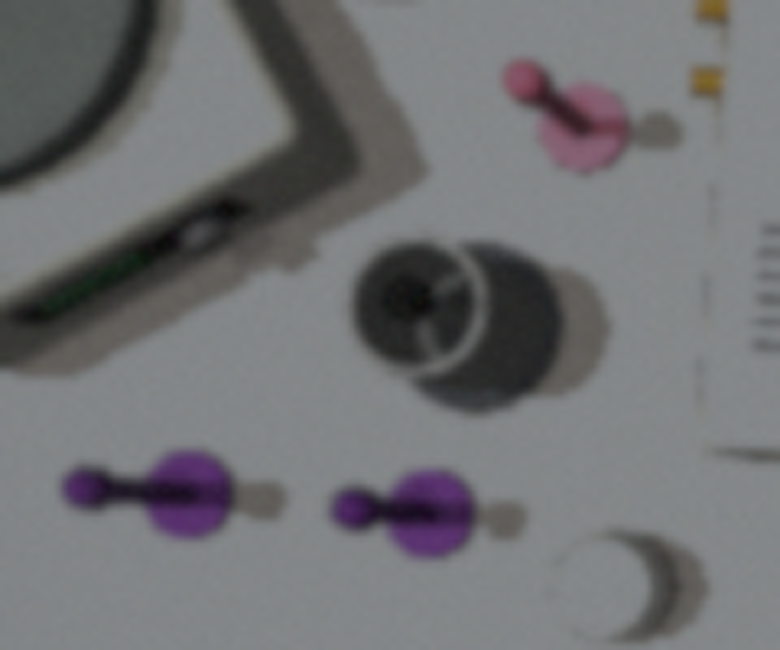

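```bash
sed -i 's/-\.047,\.158/-.056,.158/; s/(-\.1,\.047,\.158)/(-.1,.056,.158)/' fit.py; python3 fit.py
python3 - <<'E'
from fit import *
hd=[(405/6.5+90,297/6.5+150),(687/3.8+195,245/3.8+160)]
print("head",tri(hd,[Ct,Cs]))
print("rim top",onz((421/6.5+90,309/6.5+150),Ct,.136), "rim scene",onz(S((682,268)),Cs,.136))
print("scale corner z.0/.1",onz((350/6.5+90,165/6.5+150),Ct,0),onz((300/6.5+90,130/6.5+150),Ct,.1))
print("bottle",onz((603/1.5,237/1.5),Ct,.1),"tips",onz((526/1.5,353/1.5),Ct,.06),"jar",onz((600/6.5+90,588/6.5+150),Ct,.07))
E
```

```text
[0.57269911 0.1355912  1.50095762]
[[-1.   0.3]
 [-0.6  0.1]
 [-0.4 -1.6]
 [-1.4 -0.5]
 [-0.5  2.1]
 [-0.3 -2.2]
 [-0.6 -1.4]
 [-0.3 -1.7]
 [ 0.4  0.2]
 [-2.  -1.1]
 [ 0.4 -1.5]
 [-2.7 -0.5]]
hinge [[0.5727 0.1356 0.12  ]]
handle [[0.5657 0.0358 0.158 ]]
pad [[0.5069 0.0831 0.06  ]]
knob [[0.6248 0.0487 0.086 ]]
stay head tri [0.5200222  0.40544782 0.16045355]
handle mid tri [0.56481521 0.03593454 0.15392859]
head [0.51278552 0.4105875  0.15525454]
rim top [[0.50894122 0.40607585 0.136     ]] rim scene [[0.51512568 0.4137728  0.136     ]]
scale corner z.0/.1 [[0.60411242 0.48248376 0.        ]] [[0.60798699 0.48051001 0.1       ]]
bottle [[ 0.63501052 -0.4280372   0.1       ]] tips [[ 0.37536924 -0.25144652  0.06      ]] jar [[0.36624816 0.32667585 0.07      ]]
```

>>> {"name": "step_arm", "arguments": {
  "targets": [
    [0, -50, 0, 0, 0, 0],
    [-20, -60, -16, 0, 0, 0],
    [-45, -20, -37, 0, 0, 0],
    [-45, 0, -37, 0, 0, 0],
    [-45, 0, -37, 0, 0, 0],
    [-45, 0, -37, 0, 0, 0],
    [-45, 0, -37, 0, 0, 0],
    [-45, 0, -37, 0, 0, 0],
    [-45, 0, -37, 0, 0, 0],
    [-45, 0, -37, 0, 0, 0],
    [-45, 0, -37, 0, 0, 0],
    [-45, 0, -37, 0, 0, 0]
  ],
  "gripper": 0.2
}}

```text
time_s: 2.1
ee_pos: [0.495, -0.0541, 0.2966]
eef_rot: [-1.571, 0.001, -2.917]
force: [0.3, -1.0, 0.1]
grip_width: 0.0564
```

>>> {"name": "step_arm", "arguments": {
  "targets": [
    [-45, 0, -36, 0, 5, 0],
    [-45, 0, -36, 0, 5, 0],
    [0, 0, 0, 0, 7, 0],
    [0, 0, 0, 0, 0, 0]
  ]
}}

```text
time_s: 2.6
ee_pos: [0.5696, 0.0313, 0.2961]
eef_rot: [-1.571, -0.001, 3.071]
force: [-0.3, -0.7, -0.7]
grip_width: 0.0562
```

```bash
cat >> h.py <<'E'
import json
def log():
    o=get_obs();open("log.jsonl","a").write(json.dumps([list(map(float,o["qpos"])),list(map(float,o["ee_pos"])),list(map(float,o["eef_rot"]))])+"\n")
    print("t",round(o["time_s"],2),"q",o["qpos"].round(3),"p",o["ee_pos"].round(4),"r",o["eef_rot"].round(3),"F",o["force"].round(1),"w",round(o["grip_width"],4)); return o
E
python3 - <<'E'
from h import *
log();snap("wrist","w1")
E
```

```text
t 2.6 q [-0.009  0.289  1.246 -0.     1.608  1.632] p [0.5696 0.0313 0.2961] r [-1.571e+00 -1.000e-03  3.071e+00] F [-0.3 -0.7 -0.7] w 0.0562
```

View pics/w1.png

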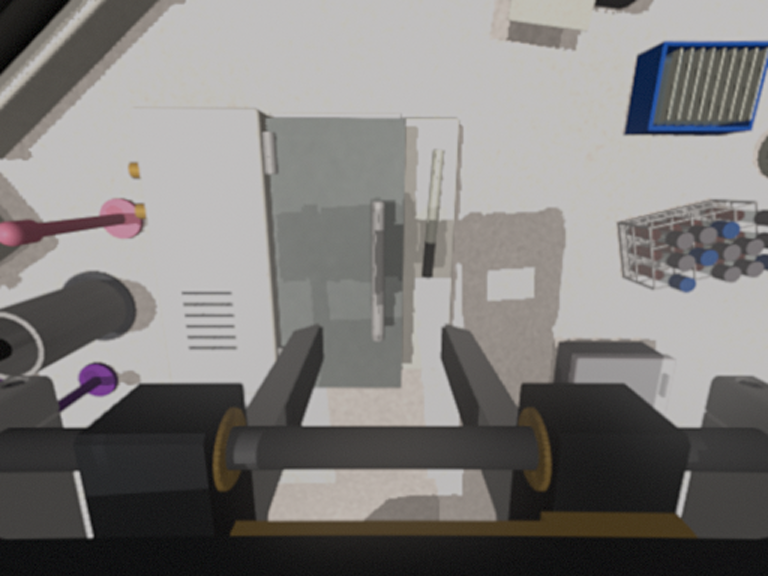

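Run:
```python
from h import *
d=np.load("pics/w1.npz");o=dict(ee_pos=d["ee"],eef_rot=d["er"]);C=cal(camera("wrist"),o)
a=onz((378/1.5,200/1.5),C,.16);b=onz((377/1.5,340/1.5),C,.16);print(a,b,(a+b)/2,np.linalg.norm(a-b))
for n,uv,z in [("h fr R",(258,108),.117),("h rear R",(135,108),.117),("h fr L",(278,385),.117),("ledge fr R",(459,118),.06),("cover front R",(403,118),.12),("cover frontL",(401,387),.12)]:
    print(n,onz((uv[0]/1.5,uv[1]/1.5),C,z))
```

```text
[[0.62748724 0.03121037 0.16      ]] [[0.49915561 0.04145997 0.16      ]] [[0.56332143 0.03633517 0.16      ]] 0.12874028476957347
h fr R [[0.7141447  0.13424702 0.117     ]]
h rear R [[0.72111332 0.24441904 0.117     ]]
h fr L [[0.43693164 0.15436977 0.117     ]]
ledge fr R [[ 0.70040963 -0.05815027  0.06      ]]
cover front R [[0.69641357 0.00380035 0.12      ]]
cover frontL [[0.42663199 0.02113014 0.12      ]]
```

>>> {"name": "step_arm", "arguments": {
  "targets": [
    [5, 50, -4, 0, 0, 0],
    [0, 40, 0, 0, 0, 0],
    [0, 40, 0, 0, 0, 0],
    [0, 20, 0, 0, 0, 0],
    [0, 6, 0, 0, 0, 0],
    [0, 0, 0, 0, 0, 0]
  ]
}}

```text
time_s: 3.45
ee_pos: [0.565, 0.035, 0.1412]
eef_rot: [-1.571, 0.001, 3.07]
force: [-0.0, -0.6, -0.2]
grip_width: 0.0563
```

Run:
```python
from h import *
log();snap("scene","s1",(195,100,405,250),3.8)
```

```text
t 3.45 q [-0.003  0.358  1.51  -0.     1.273  1.64 ] p [0.565  0.035  0.1412] r [-1.571e+00  1.000e-03  3.070e+00] F [-0.  -0.6 -0.2] w 0.0563
```

View pics/s1.png

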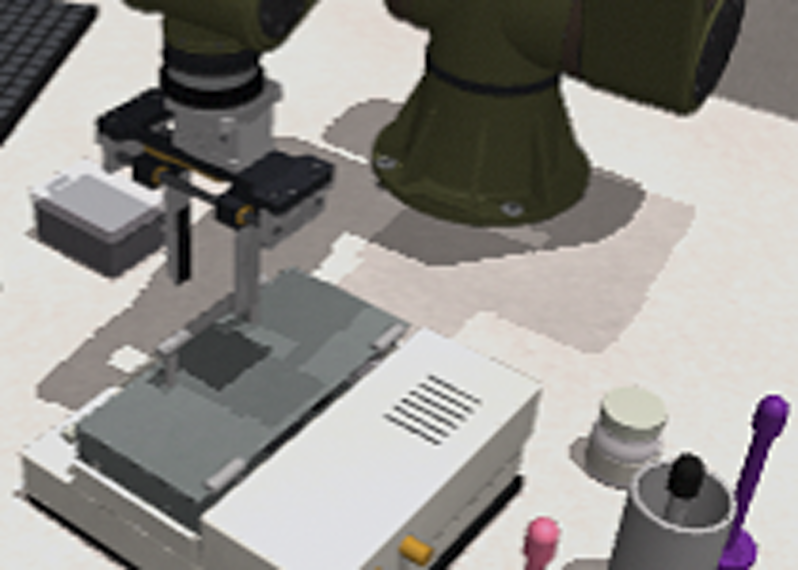

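>>> {"name": "step_arm", "arguments": {
  "targets": [
    [0, 0, 0, 0, 0, 0],
    [0, 0, 0, 0, 0, 0],
    [0, 0, 0, 0, 0, 0],
    [0, 0, 0, 0, 0, 0]
  ],
  "gripper": -0.9,
  "squeeze": 20
}}

```text
time_s: 4.0
ee_pos: [0.5649, 0.0354, 0.1405]
eef_rot: [-1.571, 0.0, 3.07]
force: [-0.6, -0.3, -0.6]
grip_width: 0.0195
```

Run:
```python
from h import *
o=log()
# arc of bar: rel to hinge in unit frame
R,Y0=.1,.038
def bar(t): return np.array([-100*np.cos(t)+38*np.sin(t),100*np.sin(t)+38*np.cos(t)])
p0=bar(0)
for t in np.arange(0,1.501,.0625):
    b=bar(t);print(round(t,3),(b).round(1),(bar(t)-bar(t-.0625)).round(1))
# fit kinematics: in arm plane: tool down samples. r=l1 sin q2 + l2 sin(q2+q3)...,
```

```text
t 4.0 q [-0.002  0.359  1.51  -0.     1.272  1.64 ] p [0.5649 0.0354 0.1405] r [-1.571  0.     3.07 ] F [-0.6 -0.3 -0.6] w 0.0195
0.0 [-100.   38.] [2.2 6.3]
0.062 [-97.4  44.2] [2.6 6.2]
0.125 [-94.5  50.2] [2.9 6. ]
0.188 [-91.2  56. ] [3.3 5.8]
0.25 [-87.5  61.6] [3.7 5.6]
0.312 [-83.5  66.9] [4.  5.3]
0.375 [-79.1  72. ] [4.3 5.1]
0.438 [-74.5  76.8] [4.7 4.8]
0.5 [-69.5  81.3] [4.9 4.5]
0.562 [-64.3  85.5] [5.2 4.2]
0.625 [-58.9  89.3] [5.5 3.9]
0.688 [-53.2  92.8] [5.7 3.5]
0.75 [-47.3  96. ] [5.9 3.1]
0.812 [-41.2  98.7] [6.1 2.8]
0.875 [-34.9 101.1] [6.2 2.4]
0.938 [-28.5 103.1] [6.4 2. ]
1.0 [-22.1 104.7] [6.5 1.6]
1.062 [-15.5 105.9] [6.6 1.2]
1.125 [ -8.8 106.6] [6.6 0.8]
1.188 [ -2.2 107. ] [6.7 0.3]
1.25 [  4.5 106.9] [ 6.7 -0.1]
1.312 [ 11.2 106.4] [ 6.7 -0.5]
1.375 [ 17.8 105.5] [ 6.6 -0.9]
1.438 [ 24.4 104.2] [ 6.6 -1.3]
1.5 [ 30.8 102.4] [ 6.5 -1.7]
```

>>> {"name": "step_arm", "arguments": {
  "targets": [
    [0, 0, 0, 0, 0, 0],
    [0, 0, 0, 0, 0, 0],
    [0, -6, -3, 0, 0, 0],
    [0, -6, -3, 0, 0, 0],
    [0, -6, -3, 0, 0, 0]
  ]
}}

```text
time_s: 4.62
ee_pos: [0.5656, 0.0446, 0.1591]
eef_rot: [-1.571, 0.0, 3.07]
force: [1.4, 0.1, -0.3]
grip_width: 0.0047
```

Run:
```python
from h import *
o=log();snap("scene","s2",(195,100,405,250),3.8)
```

```text
t 4.62 q [0.014 0.346 1.483 0.    1.312 1.657] p [0.5656 0.0446 0.1591] r [-1.571  0.     3.07 ] F [ 1.4  0.1 -0.3] w 0.0047
```

View pics/s2.png

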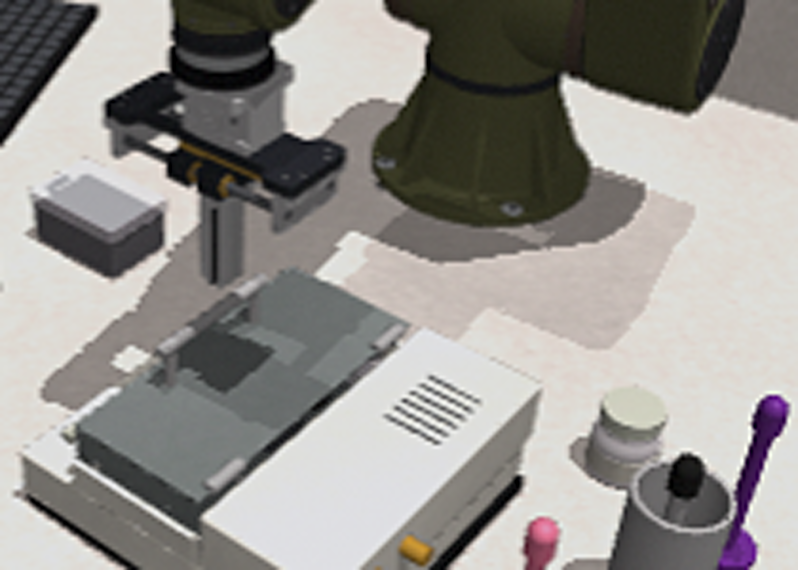

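Run:
```python
from h import *
o=get_obs();snap("wrist","w2",(100,60,400,300),2.6)
Cs=cal(camera("scene"));Ct=cal(camera("top"))
f=lambda X:((proj(X,Cs)-[195,100])*3.8).round(0)
print("tcp",f(o["ee_pos"]),"handle ends",f([[.565+.056,.0358-.004,.158],[.565-.056,.0358+.004,.158]]))
snap("top","t2",(190,120,320,240),6)
print("top handle",((proj([[.565+.056,.0358-.004,.158],[.565-.056,.0358+.004,.158],o["ee_pos"]],Ct)-[190,120])*6).round())
```

```text
tcp [[219. 315.]] handle ends [[164. 346.]
 [255. 280.]]
top handle [[465. 247.]
 [454. 451.]
 [443. 347.]]
```

View pics/w2.png

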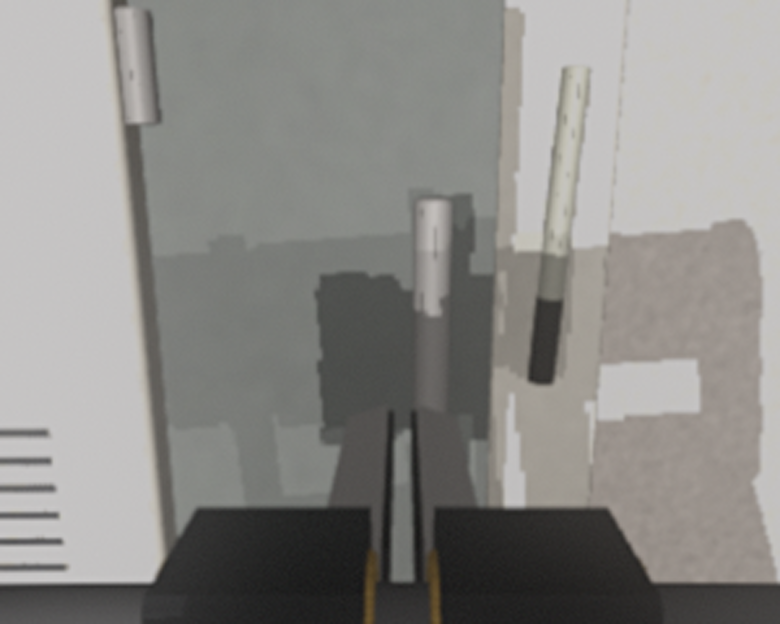

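View pics/t2.png

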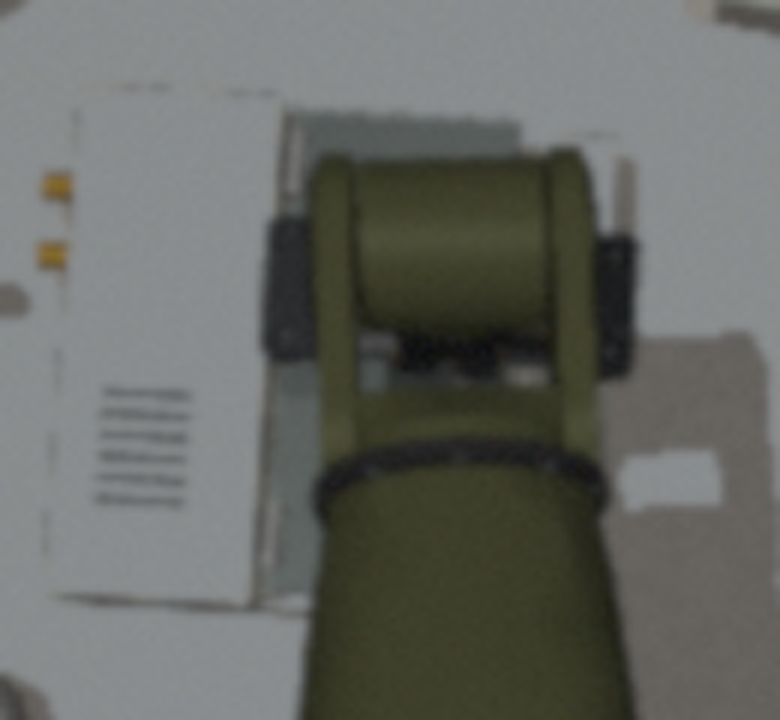

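Run:
```python
from h import *
o=get_obs();C=cal(camera("wrist"),o)
R=Ro.from_euler('xyz',o["eef_rot"]).as_matrix()
for d in (0,10,20,30): print(d,proj(o["ee_pos"]-R[:,1]*d/1000,C).round(1), ((proj(o["ee_pos"]-R[:,1]*d/1000,C)-[100,60])*2.6).round())
for dx in (-8,8): print(proj(o["ee_pos"]+R[:,0]*dx/1000,C).round(1))
Cs=cal(camera("scene"))
for d in (0,10,20,30):print(((proj(o["ee_pos"]-R[:,1]*d/1000,Cs)-[195,100])*3.8).round(0))
snap("scene","s3",(195,110,285,180),8)
```

```text
0 [[255.5 210.2]] [[404. 390.]]
10 [[255.6 214.1]] [[405. 401.]]
20 [[255.7 218.5]] [[405. 412.]]
30 [[255.7 223.2]] [[405. 424.]]
[[255.5 201.2]]
[[255.5 219. ]]
[[219. 316.]]
[[219. 306.]]
[[219. 296.]]
[[219. 286.]]
```

View pics/s3.png

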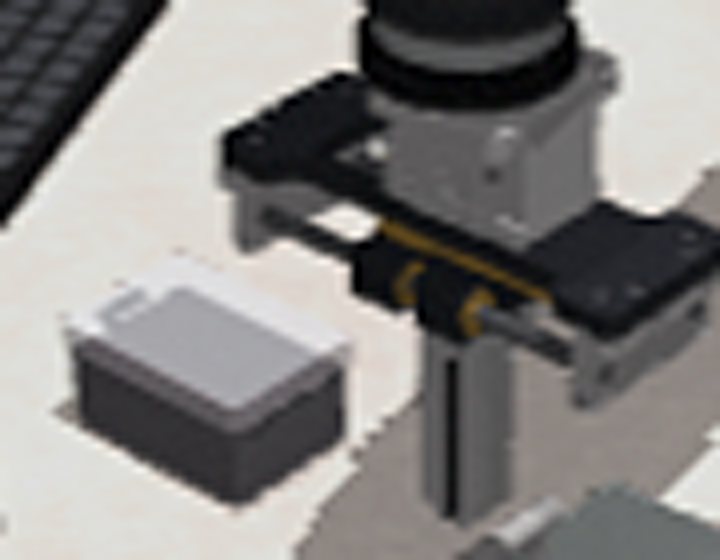

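Run:
```python
from h import *
o=get_obs();R=Ro.from_euler('xyz',o["eef_rot"]).as_matrix();p=o["ee_pos"]
Cs=cal(camera("scene"));C=cal(camera("wrist"),o)
for d in (0,20,25,30,35,40):
    X=p+R@np.array([-.008,-d/1000,0]); print(d,"s3",((proj(X,Cs)-[195,110])*8).round(),"w2",((proj(X,C)-[100,60])*2.6).round())
# body: 78 behind grasp -> 97 behind tcp
X=p+R@np.array([-.0375,-.097,0]);print("body",((proj(X,Cs)-[195,110])*8).round())
X=p+R@np.array([-.0375,-.097,.0885]);print("body",((proj(X,Cs)-[195,110])*8).round())
X=p+R@np.array([-.0375,-.097,-.0885]);print("body",((proj(X,Cs)-[195,110])*8).round())
```

```text
0 s3 [[447. 595.]] w2 [[404. 367.]]
20 s3 [[447. 553.]] w2 [[405. 387.]]
25 s3 [[447. 542.]] w2 [[405. 392.]]
30 s3 [[447. 532.]] w2 [[405. 398.]]
35 s3 [[447. 521.]] w2 [[405. 404.]]
40 s3 [[447. 510.]] w2 [[405. 410.]]
body [[392. 418.]]
body [[209. 328.]]
body [[591. 517.]]
```

The fingers closed to 5 mm on nothing. Both the scene and wrist pictures show the real fingertips about 36 mm short of the reported TCP: the tip is at crop row 520 in scene, where 595 was expected. I'll allow for that, reopen and go lower.

>>> {"name": "step_arm", "arguments": {
  "targets": [
    [0, 0, 3, 0, 0, 0],
    [0, 0, 3, 0, 0, 0],
    [0, 0, 3, 0, 0, 0],
    [0, 0, 0, 0, 0, 0],
    [0, 5, 0, 0, 0, 0],
    [0, 15, 0, 0, 0, 0],
    [0, 15, 0, 0, 0, 0],
    [0, 10, 0, 0, 0, 0],
    [0, 5, 0, 0, 0, 0],
    [0, 4, 0, 0, 0, 0],
    [0, 0, 0, 0, 0, 0]
  ],
  "gripper": 0.1
}}

```text
time_s: 6.5
ee_pos: [0.5649, 0.0354, 0.1044]
eef_rot: [-1.571, -0.0, 3.07]
force: [-0.5, -0.6, -0.0]
grip_width: 0.0511
```

Run:
```python
from h import *
o=log();snap("scene","s4",(195,110,295,190),8);snap("wrist","w4",(100,60,400,300),2.6)
```

```text
t 6.5 q [-0.002  0.394  1.55   0.     1.197  1.64 ] p [0.5649 0.0354 0.1044] r [-1.571 -0.     3.07 ] F [-0.5 -0.6 -0. ] w 0.0511
```

View pics/s4.png

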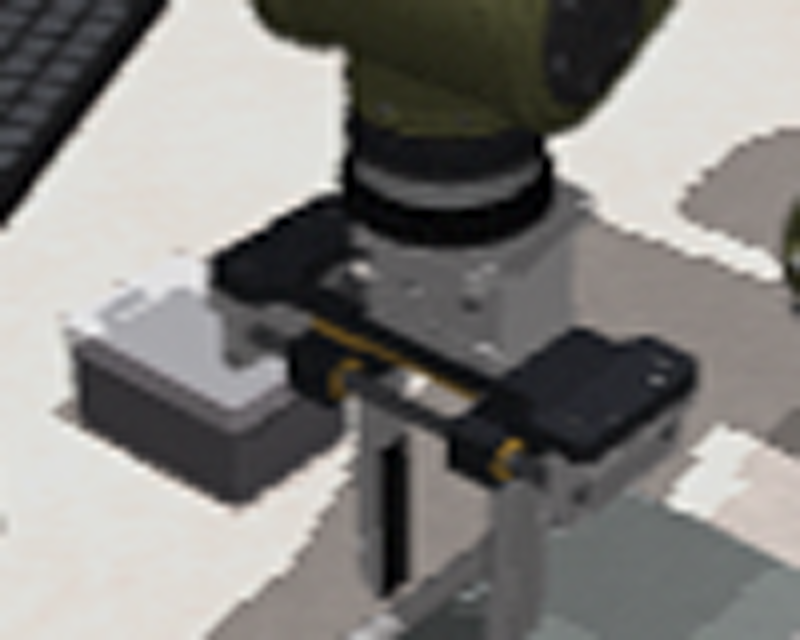

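View pics/w4.png

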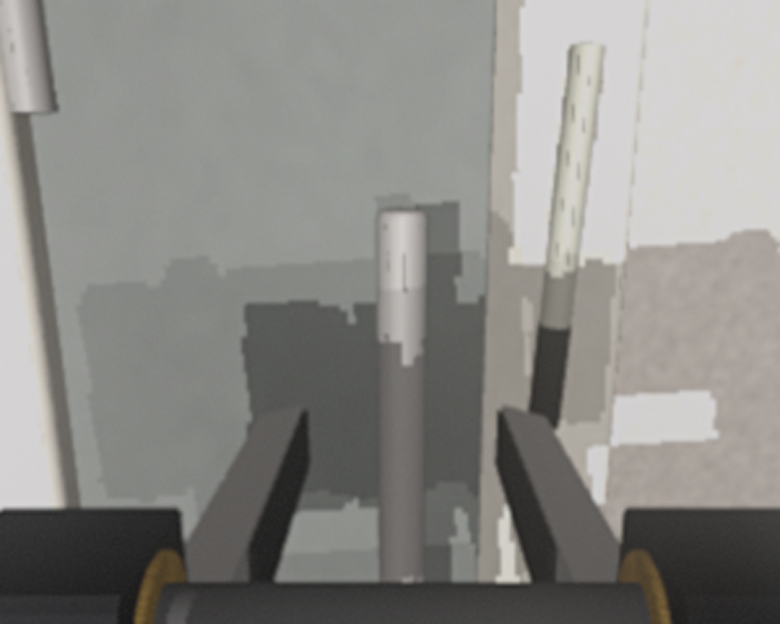

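>>> {"name": "step_arm", "arguments": {
  "targets": [
    [0, 0, 0, 0, 0, 0],
    [0, 0, 0, 0, 0, 0],
    [0, 0, 0, 0, 0, 0],
    [0, 0, 0, 0, 0, 0],
    [0, 0, 0, 0, 0, 0],
    [0, 0, 0, 0, 0, 0]
  ],
  "gripper": -0.95,
  "squeeze": 20
}}

```text
time_s: 7.35
ee_pos: [0.5649, 0.0356, 0.1044]
eef_rot: [-1.571, 0.0, 3.07]
force: [0.1, 1.8, 0.5]
grip_width: 0.0114
```

Run:
```python
from h import *
o=log();snap("scene","s5",(195,130,295,210),8)
```

```text
t 7.35 q [-0.002  0.394  1.55   0.     1.197  1.641] p [0.5649 0.0356 0.1044] r [-1.571  0.     3.07 ] F [0.1 1.8 0.5] w 0.0114
```

View pics/s5.png

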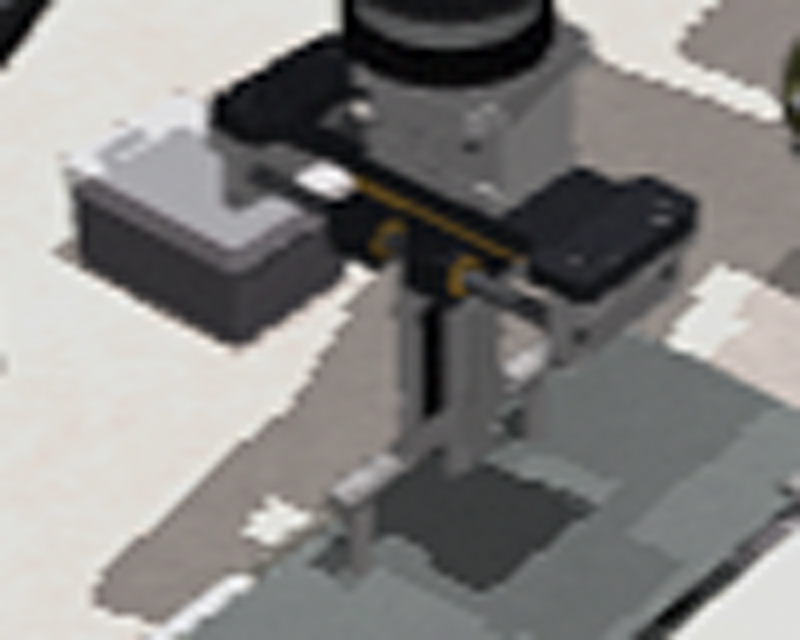

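>>> {"name": "step_arm", "arguments": {
  "targets": [
    [0, -6, -2.5, 0, 0, 0],
    [0, -6, -3, 0, 0, 0],
    [0, -11.5, -7, 0, 0, 0],
    [0, -10.5, -8.5, 0, 0, 0],
    [0, -9.3, -9.5, 0, 0, 0],
    [0, 0, 0, 0, 0, 0]
  ]
}}

```text
time_s: 8.15
ee_pos: [0.5672, 0.0651, 0.1497]
eef_rot: [-1.569, 0.001, 3.07]
force: [-2.7, -9.8, 4.9]
grip_width: 0.0112
```

Run:
```python
from h import *
o=log();snap("scene","s6",(195,100,355,220),4.8)
```

```text
t 8.15 q [ 0.051  0.361  1.485 -0.002  1.294  1.695] p [0.5672 0.0651 0.1497] r [-1.569e+00  1.000e-03  3.070e+00] F [-2.7 -9.8  4.9] w 0.0112
```

View pics/s6.png

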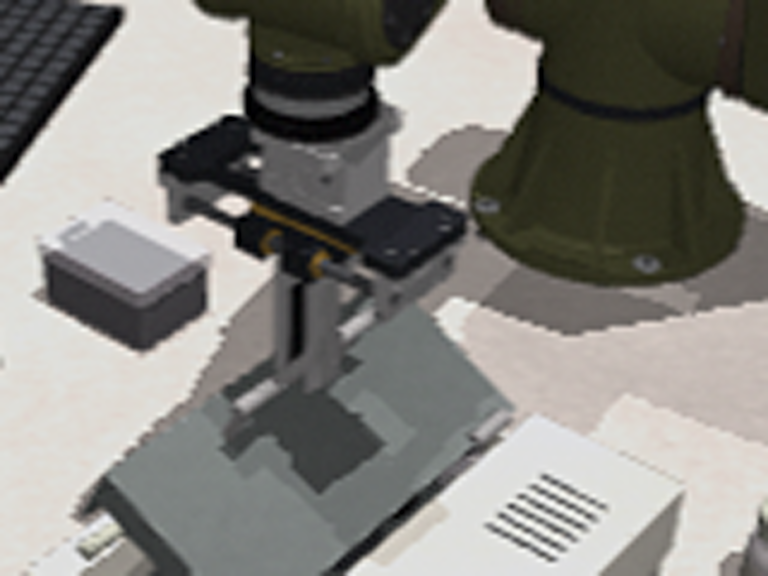

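>>> {"name": "step_arm", "arguments": {
  "targets": [
    [0, -10, -8.5, 0, 0, 0],
    [0, -8, -11, 0, 0, 0],
    [0, -6, -12, 0, 0, 0],
    [0, -4, -12.5, 0, 0, 0],
    [0, -2, -13, 0, 0, 0],
    [0, 0, 0, 0, 0, 0]
  ]
}}

```text
time_s: 8.95
ee_pos: [0.5713, 0.123, 0.1789]
eef_rot: [-1.571, 0.001, 3.07]
force: [-0.9, -2.1, 5.0]
grip_width: 0.011
```

Run:
```python
from h import *
o=log();snap("scene","s7",(195,100,355,220),4.8)
```

```text
t 8.95 q [ 0.15   0.369  1.406 -0.     1.365  1.792] p [0.5713 0.123  0.1789] r [-1.571e+00  1.000e-03  3.070e+00] F [-0.9 -2.1  5. ] w 0.011
```

View pics/s7.png

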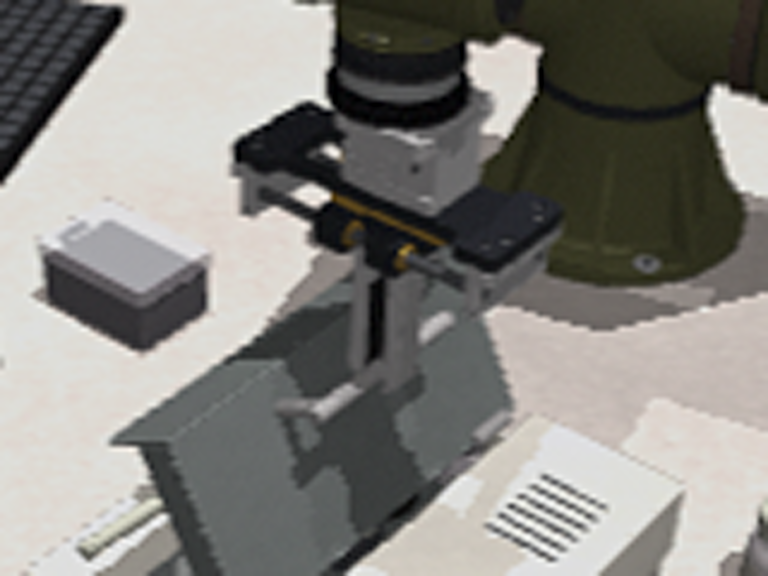

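>>> {"name": "step_arm", "arguments": {
  "targets": [
    [0, 0, -11, 0, 0, 0],
    [0, 1, -11, 0, 0, 0],
    [0, 1.5, -11, 0, 0, 0],
    [0, 1.5, -8, 0, 0, 0],
    [0, 0, 0, 0, 0, 0],
    [0, 0, 0, 0, 0, 0]
  ]
}}

```text
time_s: 9.75
ee_pos: [0.5743, 0.1637, 0.174]
eef_rot: [-1.572, 0.001, 3.07]
force: [2.5, 0.7, 4.0]
grip_width: 0.0111
```

Run:
```python
from h import *
o=log();snap("scene","s8",(195,100,355,220),4.8)
```

```text
t 9.75 q [2.160e-01 4.010e-01 1.373e+00 1.000e-03 1.366e+00 1.859e+00] p [0.5743 0.1637 0.174 ] r [-1.572e+00  1.000e-03  3.070e+00] F [2.5 0.7 4. ] w 0.0111
```

View pics/s8.png

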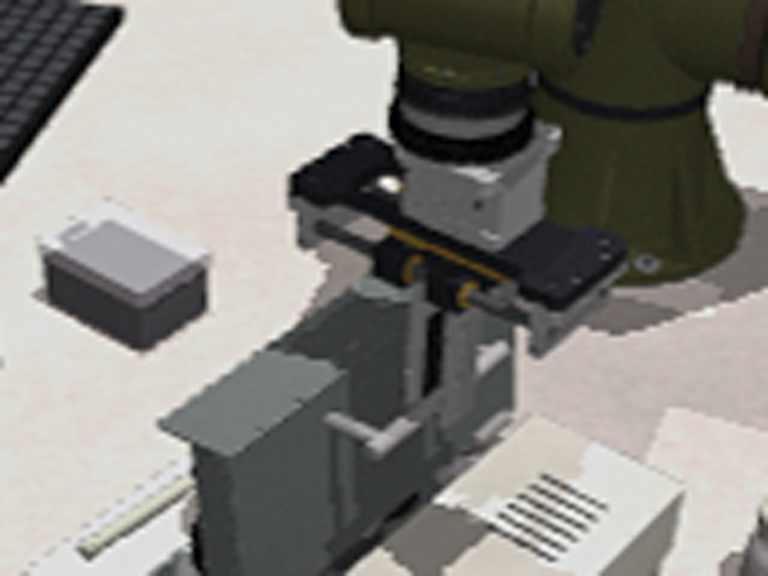

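>>> {"name": "step_arm", "arguments": {
  "targets": [
    [0, 0, 0, 0, 0, 0],
    [0, 0, 0, 0, 0, 0],
    [0, 0, 0, 0, 0, 0],
    [0, -10, 0, 0, 0, 0],
    [0, -30, 0, 0, 0, 0],
    [0, -50, 0, 0, 0, 0],
    [0, -50, 0, 0, 0, 0],
    [0, -40, 0, 0, 0, 0]
  ],
  "gripper": -0.3
}}

```text
time_s: 10.8
ee_pos: [0.5739, 0.1635, 0.3568]
eef_rot: [-1.571, 0.002, 3.07]
force: [0.8, -0.9, 0.2]
grip_width: 0.0329
```

Run:
```python
from h import *
o=log();snap("scene","s9",(195,100,405,250),3.8);snap("wrist","w9")
import json
from scipy.optimize import least_squares
L=[json.loads(l) for l in open("log.jsonl")]
q=np.array([l[0] for l in L]);p=np.array([l[1] for l in L]);r=np.hypot(p[:,0],p[:,1])
print(np.c_[np.arctan2(p[:,1],p[:,0])-q[:,0],r,p[:,2],q[:,1:3].sum(1),q[:,4]+q[:,1]+q[:,2]].round(4))
```

```text
t 10.8 q [0.216 0.356 1.023 0.    1.76  1.859] p [0.5739 0.1635 0.3568] r [-1.571e+00  2.000e-03  3.070e+00] F [ 0.8 -0.9  0.2] w 0.0329
[[0.0642 0.5704 0.2961 1.5345 3.1422]
 [0.0647 0.5661 0.1412 1.868  3.1408]
 [0.0647 0.566  0.1405 1.8693 3.1415]
 [0.0646 0.5674 0.1591 1.8295 3.1411]
 [0.0647 0.566  0.1044 1.9441 3.1416]
 [0.0649 0.566  0.1044 1.944  3.1415]
 [0.0629 0.5709 0.1497 1.8466 3.1406]
 [0.0625 0.5844 0.1789 1.775  3.1404]
 [0.0616 0.5972 0.174  1.7743 3.1406]
 [0.0614 0.5967 0.3568 1.3791 3.1394]]
```

View pics/s9.png

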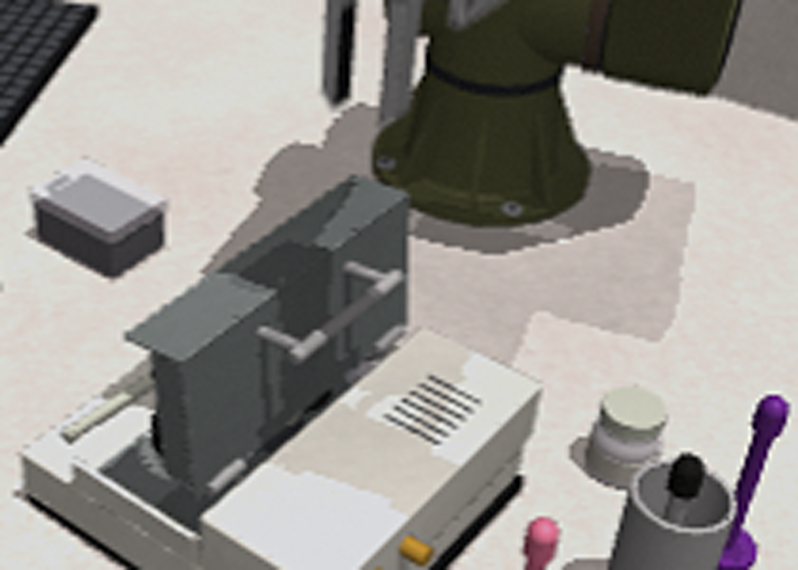

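View pics/w9.png

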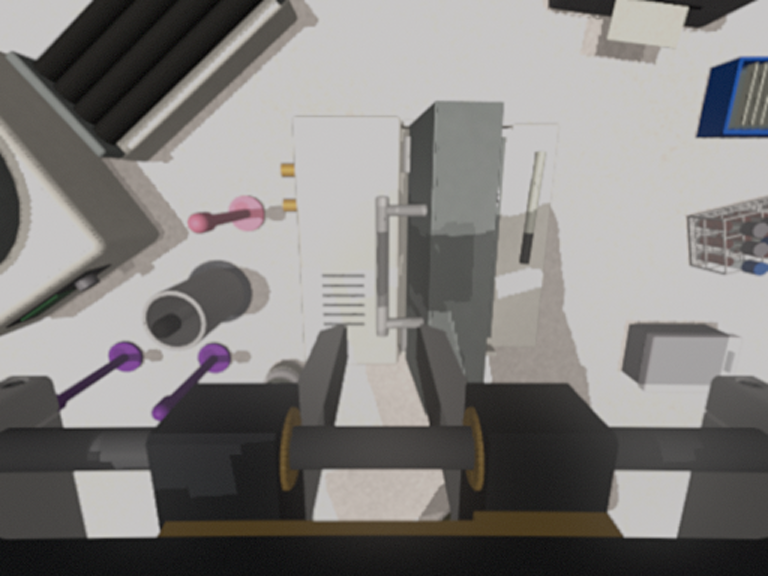

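Run:
```python
from h import *
d=np.load("pics/w9.npz");o=dict(ee_pos=d["ee"],eef_rot=d["er"]);C=cal(camera("wrist"),o)
Ct=cal(camera("top"));Cs=cal(camera("scene"))
im=d["im"][170:250,70:190];cv2.imwrite("pics/w9c.png",cv2.resize(im,None,fx=6,fy=6,interpolation=cv2.INTER_CUBIC))
print("rim",onz((176/1.5,318/1.5),C,.136))
print("head",onz((166/1.5,325/1.5),C,.161))
print(tri([(166/1.5,325/1.5),(405/6.5+90,297/6.5+150),(687/3.8+195,245/3.8+160)],[C,Ct,Cs]))
L=[json.loads(l) for l in open("log.jsonl")]
q=np.array([l[0] for l in L]+[[-1.41256602e+00,3.00467891e-01,1.52157744,0,1.32067471,-.0666]]);p=np.array([l[1] for l in L]+[[0.12257288,-0.53586467,0.16838965]])
from scipy.optimize import least_squares
rp=np.sqrt(p[:,0]**2+p[:,1]**2-.0366**2)
def f(x):
    a,L2,A,B,h=x;q2=q[:,1];q23=q2+q[:,2]
    return np.r_[a+L2*np.sin(q2)+A*np.sin(q23)+B*np.cos(q23)-rp, h+L2*np.cos(q2)+A*np.cos(q23)-B*np.sin(q23)-p[:,2]]
s=least_squares(f,[0,.4,.4,0,.1]);print(s.x,np.abs(s.fun).max());print(np.linalg.svd(s.jac)[1])
```

```text
rim [[0.51343912 0.40785978 0.136     ]]
head [[0.51372764 0.40621554 0.161     ]]
[0.51228718 0.41035904 0.15485059]
[-0.00168477  0.43028584  0.44743383  0.04206979 -0.09051834] 0.0002165366896197396
[5.72813363 4.67457563 0.42755871 0.38515277 0.07535652]
```

View pics/w9c.png

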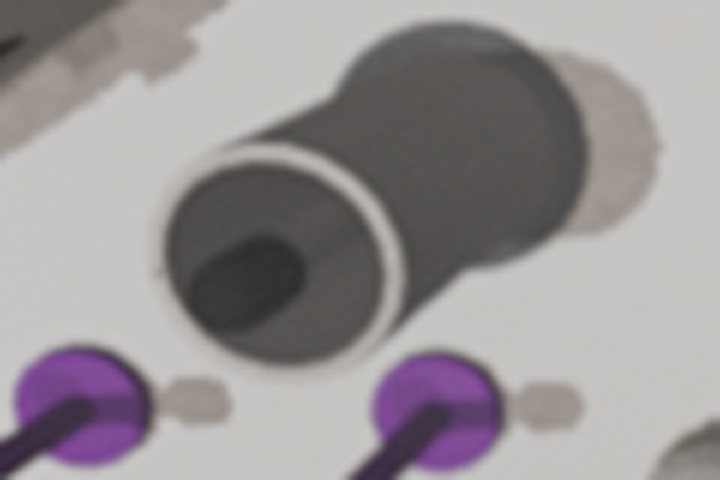

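```bash
cat >> h.py <<'E'
YU=1.501; UX=np.array([np.cos(YU),np.sin(YU),0]); UY=np.array([-np.sin(YU),np.cos(YU),0])
OFF=.055
def tilt(a,psi=0):
    "tool R: y forward(unit x turned psi about z) & down by a; z=-unit y; camera up"
    r=Ro.from_euler('z',psi).as_matrix(); f=r@UX; z=-(r@UY)
    y=f*np.cos(a)+np.array([0,0,-np.sin(a)]); x=np.cross(y,z); return np.c_[x,y,z]
def plan(p0,R0,p1,R1,n,dec=1):
    p,R=np.array(p0,float),np.array(R0,float); tot=Ro.from_matrix(R.T@R1).as_rotvec(); rows=[]
    for i in range(1,n+1):
        f=i/n; pt=p0+(p1-p0)*f; Rt=R0@Ro.from_rotvec(tot*f).as_matrix()
        d=(R.T@(pt-p)*1000).round(dec); w=np.degrees(Ro.from_matrix(R.T@Rt).as_rotvec()).round(1)
        rows.append([*d,*w]); p=p+R@d/1000; R=R@Ro.from_rotvec(np.radians(w)).as_matrix()
    return rows,p,R
def show(rows): print("["+", ".join("["+", ".join(f"{v+0:g}" for v in r)+"]" for r in rows)+"]")
E
python3 - <<'E'
from h import *
o=get_obs();p,R=tool(o);R=R.as_matrix()
d=np.load("pics/w9.npz");C=cal(camera("wrist"),dict(ee_pos=d["ee"],eef_rot=d["er"]))
print("dome",onz((215/6+70,302/6+170),C,.161),"rim",onz((280/6+70,258/6+170),C,.136))
G=np.array([.513,.408,.162]);R1=tilt(np.pi/4);e=G+OFF*R1[:,1];pre=e-.13*R1[:,1]+[0,0,.03]
print(e,pre)
rows,p,R=plan(p,R,np.array(pre),R1,12)
show(rows);print(p)
r2,p,R=plan(p,R,e-.03*R1[:,1],R1,4);show(r2)
E
```

```text
dome [[0.50798713 0.41538425 0.161     ]] rim [[0.51172014 0.40936154 0.136     ]]
[0.51571224 0.44679618 0.12310913] [0.5093015  0.35509611 0.24503301]
[[6.5, 9, -15.5, -2.9, -7.1, 2.9], [5, 9.5, -15.8, -3, -7.1, 3], [3.6, 10.1, -15.8, -2.9, -7.1, 2.9], [2.2, 10.8, -15.7, -2.9, -7.1, 2.9], [0.8, 11.4, -15.2, -3, -7, 3], [-0.4, 12.3, -14.7, -2.9, -7.1, 2.9], [-1.6, 13, -13.9, -2.9, -7.1, 2.9], [-2.5, 13.8, -13, -3, -7.1, 3], [-3.3, 14.6, -11.8, -2.9, -7.1, 2.9], [-4, 15.3, -10.7, -2.9, -7.1, 2.9], [-4.4, 16.1, -9.3, -3, -7.1, 3], [-4.6, 16.8, -7.9, -2.9, -7.1, 2.9]]
[0.50933988 0.35510918 0.24499311]
[[5.3, 30.3, 0, 0, 0, 0], [5.3, 30.3, 0, 0, 0, 0], [5.3, 30.3, 0, 0, 0, 0], [5.3, 30.3, 0, 0, 0, 0]]
```

>>> {"name": "step_arm", "arguments": {
  "targets": [
    [6.5, 9, -15.5, -2.9, -7.1, 2.9],
    [5, 9.5, -15.8, -3, -7.1, 3],
    [3.6, 10.1, -15.8, -2.9, -7.1, 2.9],
    [2.2, 10.8, -15.7, -2.9, -7.1, 2.9],
    [0.8, 11.4, -15.2, -3, -7, 3],
    [-0.4, 12.3, -14.7, -2.9, -7.1, 2.9],
    [-1.6, 13, -13.9, -2.9, -7.1, 2.9],
    [-2.5, 13.8, -13, -3, -7.1, 3],
    [-3.3, 14.6, -11.8, -2.9, -7.1, 2.9],
    [-4, 15.3, -10.7, -2.9, -7.1, 2.9],
    [-4.4, 16.1, -9.3, -3, -7.1, 3],
    [-4.6, 16.8, -7.9, -2.9, -7.1, 2.9]
  ],
  "gripper": 0.1
}}

```text
time_s: 12.6
ee_pos: [0.5089, 0.3554, 0.2443]
eef_rot: [-1.569, 0.787, -1.635]
force: [-0.0, 0.5, 0.1]
grip_width: 0.0517
```

>>> {"name": "step_arm", "arguments": {
  "targets": [
    [0, 0, 0, 0, 0, 0]
  ]
}}

```text
time_s: 12.72
ee_pos: [0.509, 0.3549, 0.2433]
eef_rot: [-1.575, 0.784, -1.644]
force: [-0.0, -0.3, 0.2]
grip_width: 0.052
```

Run:
```python
from h import *
o=log();snap("scene","s10",(195,60,451,252),3);snap("wrist","w10")
```

```text
t 12.72 q [ 0.202  0.232  1.643  0.833  1.169 -0.031] p [0.509  0.3549 0.2433] r [-1.575  0.784 -1.644] F [-0.  -0.3  0.2] w 0.052
```

View pics/s10.png

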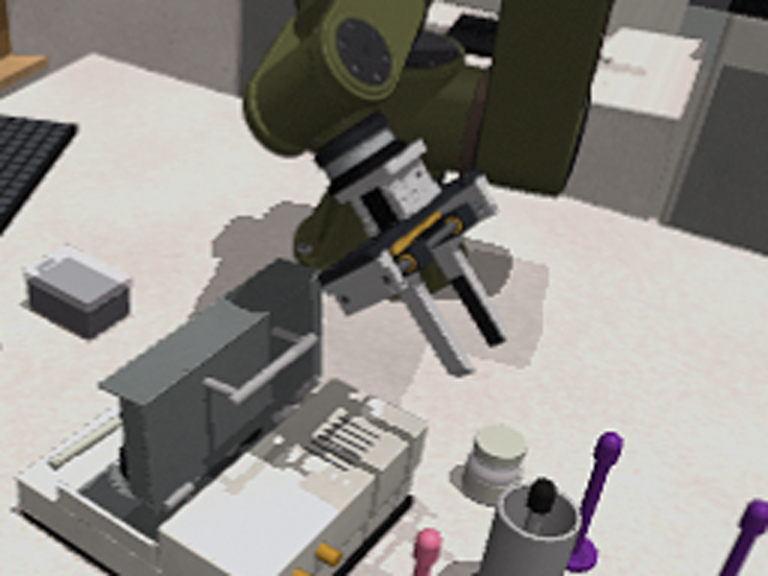

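View pics/w10.png

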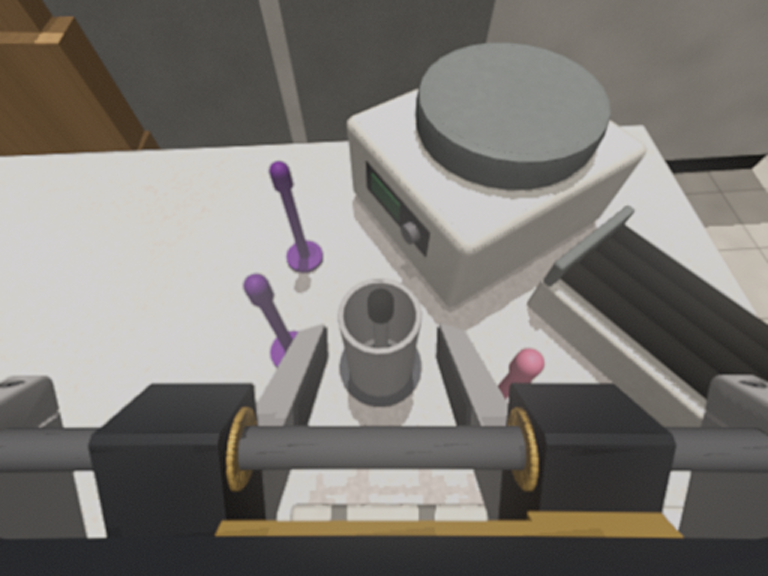

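Run:
```python
from h import *
d=np.load("pics/w10.npz");C=cal(camera("wrist"),dict(ee_pos=d["ee"],eef_rot=d["er"]))
d9=np.load("pics/w9.npz");C9=cal(camera("wrist"),dict(ee_pos=d9["ee"],eef_rot=d9["er"]))
Ct=cal(camera("top"));Cs=cal(camera("scene"))
im=d["im"][180:275,205:305];cv2.imwrite("pics/w10c.png",cv2.resize(im,None,fx=6,fy=6,interpolation=cv2.INTER_CUBIC))
u=(380/1.5,299/1.5)
print(onz(u,C,.161), tri([u,(215/6+70,302/6+170),(687/3.8+195,243/3.8+160)],[C,C9,Cs]),"rim",onz((380/1.5,314/1.5),C,.136))
```

```text
[[0.51093038 0.41267703 0.161     ]] [0.51141446 0.413471   0.15961187] rim [[0.51069037 0.41136857 0.136     ]]
```

View pics/w10c.png

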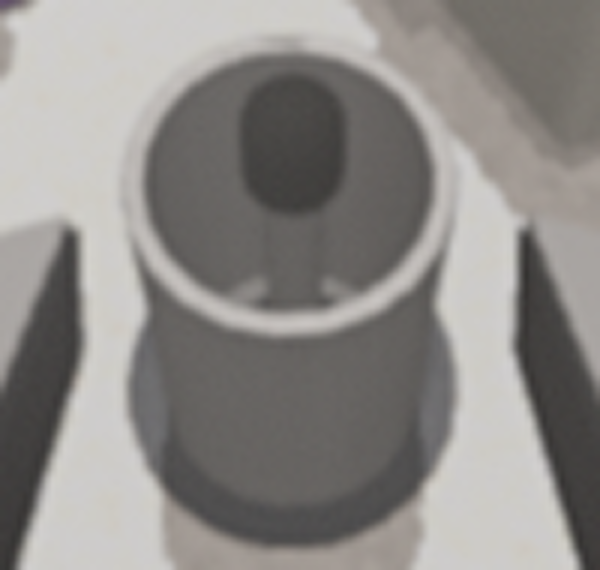

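>>> {"name": "step_arm", "arguments": {
  "targets": [
    [9, 25, -1, 0, 0, 0],
    [8, 35, -1, 0, 0, 0],
    [0, 40, 0, 0, 0, 0],
    [0, 30, 0, 0, 0, 0],
    [0, 15, 0, 0, 0, 0],
    [0, 7, 0, 0, 0, 0],
    [0, 0, 0, 0, 0, 0]
  ]
}}

```text
time_s: 13.9
ee_pos: [0.5146, 0.4504, 0.1267]
eef_rot: [-1.568, 0.786, -1.638]
force: [0.5, -0.5, 0.7]
grip_width: 0.052
```

Run:
```python
from h import *
o=log();snap("scene","s11",(295,130,415,230),6);snap("wrist","w11",(150,150,360,290),3.6)
```

```text
t 13.9 q [ 0.371  0.447  1.649  0.948  0.906 -0.121] p [0.5146 0.4504 0.1267] r [-1.568  0.786 -1.638] F [ 0.5 -0.5  0.7] w 0.052
```

View pics/s11.png

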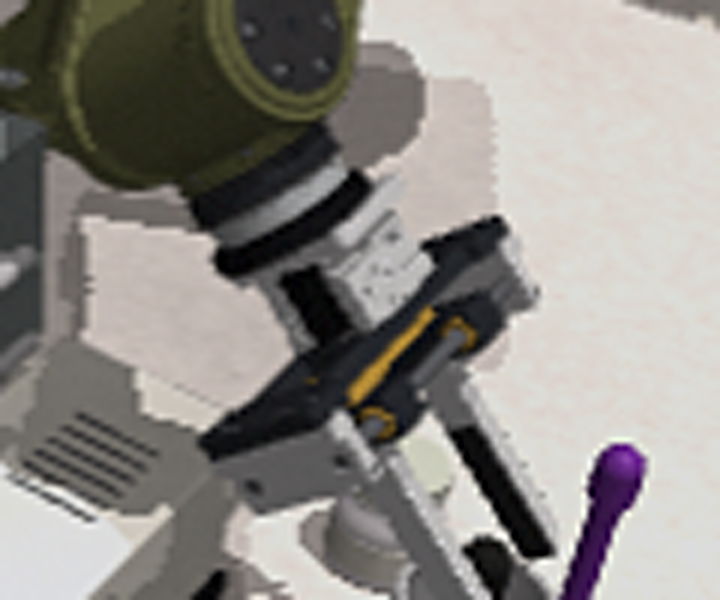

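View pics/w11.png

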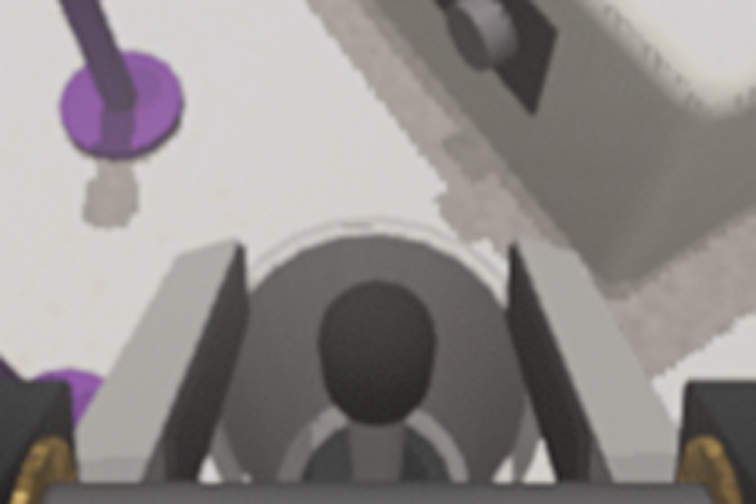

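>>> {"name": "step_arm", "arguments": {
  "targets": [
    [0, 0, 0, 0, 0, 0],
    [0, 0, 0, 0, 0, 0],
    [0, 0, 0, 0, 0, 0],
    [0, 0, 0, 0, 0, 0],
    [0, 0, 0, 0, 0, 0]
  ],
  "gripper": -0.9,
  "squeeze": 40
}}

```text
time_s: 14.62
ee_pos: [0.5145, 0.4506, 0.1263]
eef_rot: [-1.569, 0.786, -1.639]
force: [1.2, -0.4, 0.6]
grip_width: 0.0208
```

Run:
```python
from h import *
o=log();snap("scene","s12",(295,130,415,250),6);snap("wrist","w12",(150,150,360,290),3.6)
```

```text
t 14.62 q [ 0.372  0.448  1.65   0.948  0.906 -0.121] p [0.5145 0.4506 0.1263] r [-1.569  0.786 -1.639] F [ 1.2 -0.4  0.6] w 0.0208
```

View pics/s12.png

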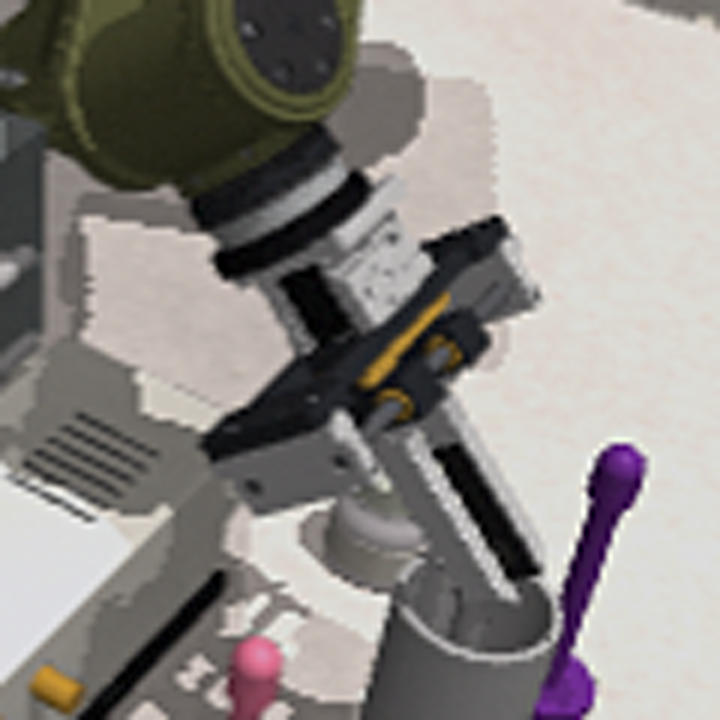

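View pics/w12.png

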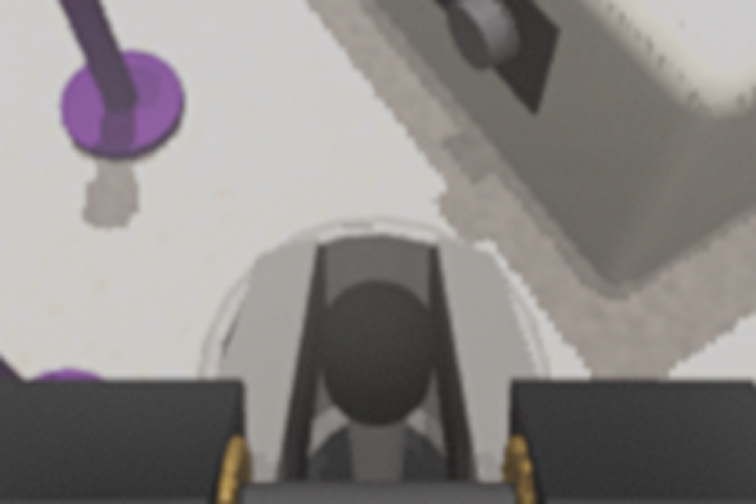

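>>> {"name": "step_arm", "arguments": {
  "targets": [
    [-7, -7, 0, 0, 0, 0],
    [-15, -15, 0, 0, 0, 0],
    [-25, -25, 0, 0, 0, 0],
    [-25, -25, 0, 0, 0, 0],
    [-25, -25, 0, 0, 0, 0],
    [-25, -25, 0, 0, 0, 0],
    [-25, -25, 0, 0, 0, 0],
    [-25, -25, 0, 0, 0, 0],
    [-15, -15, 0, 0, 0, 0],
    [0, 0, 0, 0, 0, 0]
  ]
}}

```text
time_s: 15.98
ee_pos: [0.514, 0.4504, 0.3922]
eef_rot: [-1.566, 0.786, -1.636]
force: [0.3, -0.2, -3.5]
grip_width: 0.0207
```

Run:
```python
from h import *
o=log();snap("scene","s13",(235,50,435,250),3);snap("wrist","w13",(150,150,360,290),3.6)
```

```text
t 15.97 q [0.372 0.239 1.295 0.728 1.289 0.346] p [0.514  0.4504 0.3922] r [-1.566  0.786 -1.636] F [ 0.3 -0.2 -3.5] w 0.0207
```

View pics/s13.png

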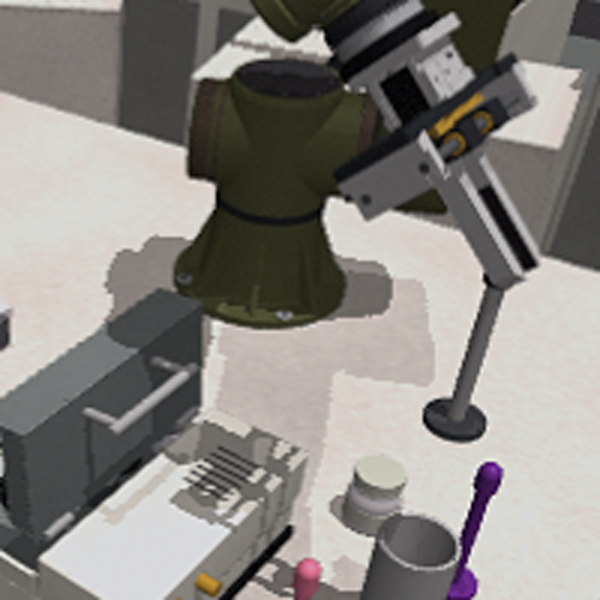

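View pics/w13.png

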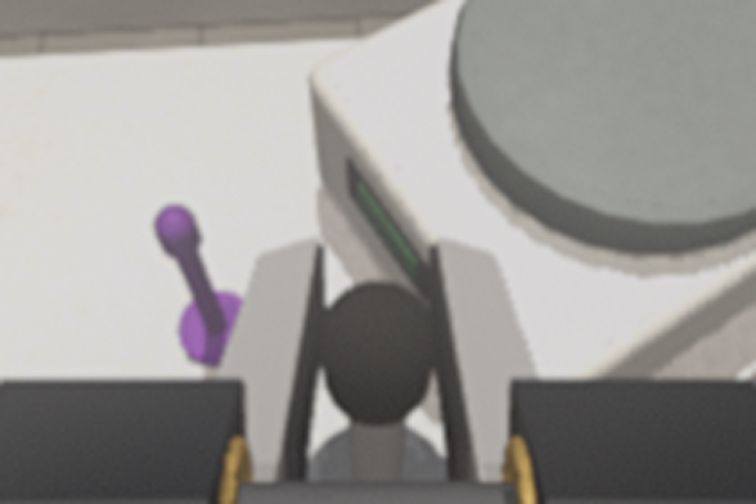

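Run:
```python
from h import *
Cs=cal(camera("scene"));o=get_obs();R=tool(o)[1].as_matrix();print(R.round(3))
for x in ([.511,.412,.427],[.511,.412,.272],[.511,.412,.280],[.511,.422,.272],[.521,.412,.272]): print(x,((proj(x,Cs)-[235,50])*3).round(1))
snap("scene","s13b",(370,170,420,205),12)
print(((proj([.511,.412,.272],Cs)-[370,170])*12))
```

```text
[[-0.049  0.048  0.998]
 [-0.706  0.705 -0.069]
 [-0.706 -0.708 -0.   ]]
[0.511, 0.412, 0.427] [[506.1 257.8]]
[0.511, 0.412, 0.272] [[454.5 421.8]]
[0.511, 0.412, 0.28] [[456.9 414.2]]
[0.511, 0.422, 0.272] [[466.6 426.4]]
[0.521, 0.412, 0.272] [[450.2 428.1]]
[[198.15765046 247.21735673]]
```

View pics/s13b.png

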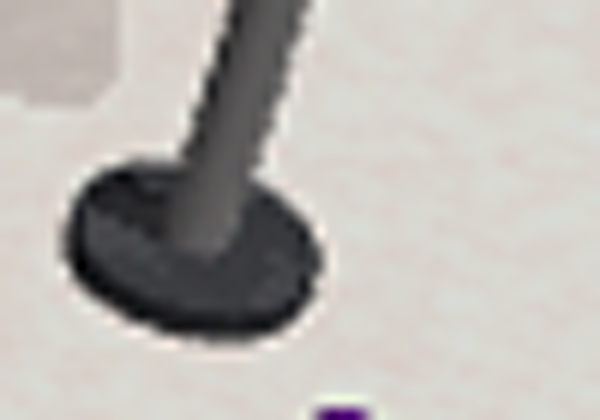

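Run:
```python
from h import *
from fit import U
P=[.5727,.1356,1.501]
ax=U(P,(-.095,.062,.06))[0];pad=U(P,(-.057,.062,.06))[0];print("ax",ax,"pad",pad)
o=get_obs();p,R=tool(o);R=R.as_matrix();R1=tilt(np.pi/4)
e=ax+[.0035,.0386,0];e[2]=p[2]+.005;print(e)
r,p,R=plan(p,R,e,R1,10);show(r);print(p)
d9=np.load("pics/w9.npz");C9=cal(camera("wrist"),dict(ee_pos=d9["ee"],eef_rot=d9["er"]))
print("marker",onz([(540/1.5,152/1.5),(526/1.5,262/1.5)],C9,.066))
```

```text
ax [0.50422569 0.04515516 0.06      ] pad [0.50687579 0.08306264 0.06      ]
[0.50772569 0.08375516 0.39460484]
[[25.6, -26.2, 1.9, 0, 0, 0], [25.5, -26.3, 1.9, 0, 0, 0], [25.6, -26.2, 1.9, 0, 0, 0], [25.5, -26.3, 2, 0, 0, 0], [25.6, -26.2, 1.9, 0, 0, 0], [25.5, -26.2, 1.9, 0, 0, 0], [25.6, -26.3, 1.9, 0, 0, 0], [25.6, -26.2, 1.9, 0, 0, 0], [25.5, -26.3, 1.9, 0, 0, 0], [25.6, -26.2, 2, 0, 0, 0]]
[0.50777189 0.08372553 0.39459175]
marker [[ 0.67160588 -0.03290593  0.066     ]
 [ 0.53766649 -0.01886266  0.066     ]]
```

>>> {"name": "step_arm", "arguments": {
  "targets": [
    [12, -13, 1, 0, 0, 0],
    [25.5, -26.2, 1.9, 0, 0, 0],
    [25.5, -26.2, 1.9, 0, 0, 0],
    [25.5, -26.2, 1.9, 0, 0, 0],
    [25.5, -26.2, 1.9, 0, 0, 0],
    [25.5, -26.2, 1.9, 0, 0, 0],
    [25.5, -26.2, 1.9, 0, 0, 0],
    [25.5, -26.2, 1.9, 0, 0, 0],
    [25.5, -26.2, 1.9, 0, 0, 0],
    [25.5, -26.2, 1.9, 0, 0, 0],
    [13, -13.2, 1, 0, 0, 0],
    [0, 0, 0, 0, 0, 0]
  ]
}}

```text
time_s: 17.82
ee_pos: [0.508, 0.084, 0.3959]
eef_rot: [-1.569, 0.786, -1.64]
force: [0.5, 0.4, -2.4]
grip_width: 0.0204
```

Run:
```python
from h import *
o=log();snap("scene","s14",(195,30,395,230),3);snap("wrist","w14")
```

```text
t 17.82 q [-0.335  0.142  1.4    0.772  1.776 -0.17 ] p [0.508  0.084  0.3959] r [-1.569  0.786 -1.64 ] F [ 0.5  0.4 -2.4] w 0.0204
```

View pics/s14.png

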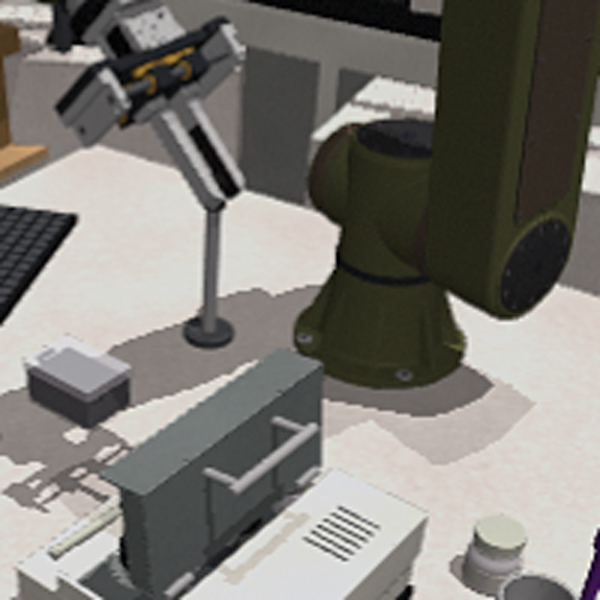

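View pics/w14.png

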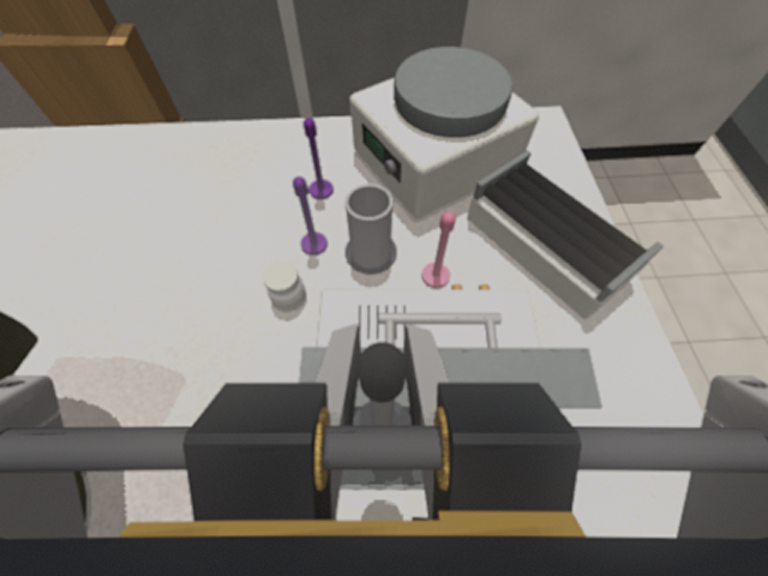

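>>> {"name": "step_arm", "arguments": {
  "targets": [
    [10.6, -10.6, 1, 0, 0, 0],
    [10, 10, 0, 0, 0, 0],
    [20, 20, 0, 0, 0, 0],
    [20, 20, 0, 0, 0, 0],
    [20, 20, 0, 0, 0, 0],
    [20, 20, 0, 0, 0, 0],
    [20, 20, 0, 0, 0, 0],
    [18, 18, 0, 0, 0, 0],
    [10, 10, 0, 0, 0, 0],
    [3, 3, 0, 0, 0, 0],
    [0, 0, 0, 0, 0, 0]
  ]
}}

```text
time_s: 19.3
ee_pos: [0.5082, 0.0699, 0.1969]
eef_rot: [-1.568, 0.786, -1.638]
force: [-0.1, -0.2, -2.5]
grip_width: 0.0207
```

Run:
```python
from h import *
o=log();snap("scene","s15",(195,100,355,220),4.8);snap("wrist","w15")
```

```text
t 19.3 q [-0.361  0.282  1.695  0.749  1.477 -0.489] p [0.5082 0.0699 0.1969] r [-1.568  0.786 -1.638] F [-0.1 -0.2 -2.5] w 0.0207
```

View pics/s15.png

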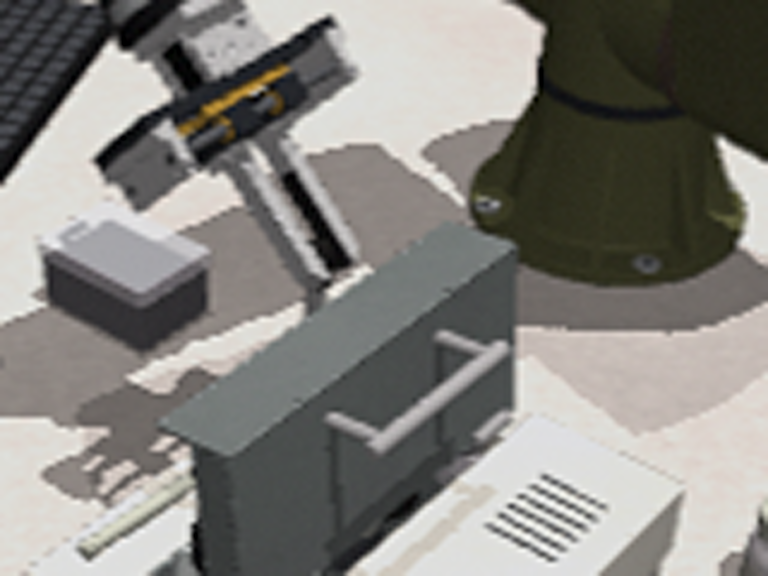

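View pics/w15.png

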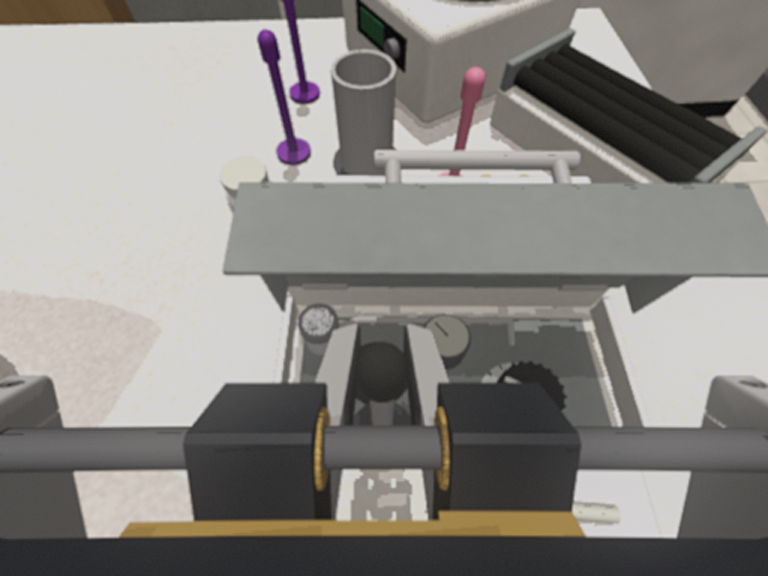

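>>> {"name": "step_arm", "arguments": {
  "targets": [
    [-5.6, 5.6, -0.6, 0, 0, 0],
    [-5.7, 5.7, -0.6, 0, 0, 0],
    [4, 4, 0, 0, 0, 0],
    [4, 4, 0, 0, 0, 0],
    [2, 2, 0, 0, 0, 0],
    [0, 0, 0, 0, 0, 0]
  ]
}}

```text
time_s: 20.15
ee_pos: [0.508, 0.0858, 0.1821]
eef_rot: [-1.57, 0.786, -1.639]
force: [1.0, 0.3, -2.8]
grip_width: 0.0205
```

Run:
```python
from h import *
o=log();snap("wrist","w16",(170,180,420,330),3);snap("top","t16",(220,130,320,220),8)
```

```text
t 20.15 q [-0.332  0.291  1.722  0.761  1.433 -0.493] p [0.508  0.0858 0.1821] r [-1.57   0.786 -1.639] F [ 1.   0.3 -2.8] w 0.0205
```

View pics/w16.png

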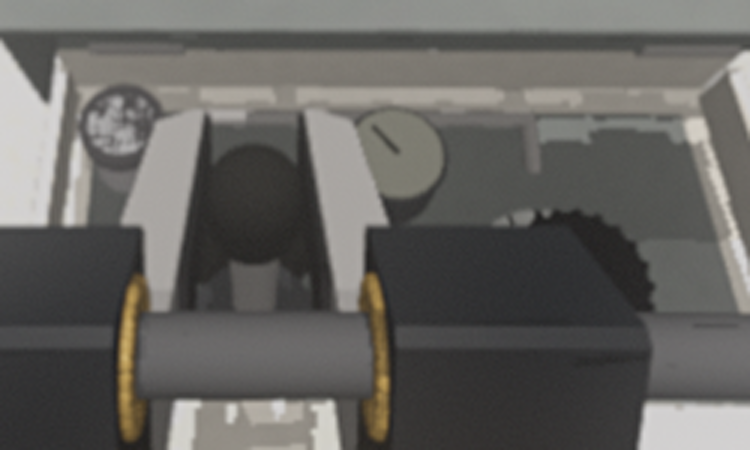

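View pics/t16.png

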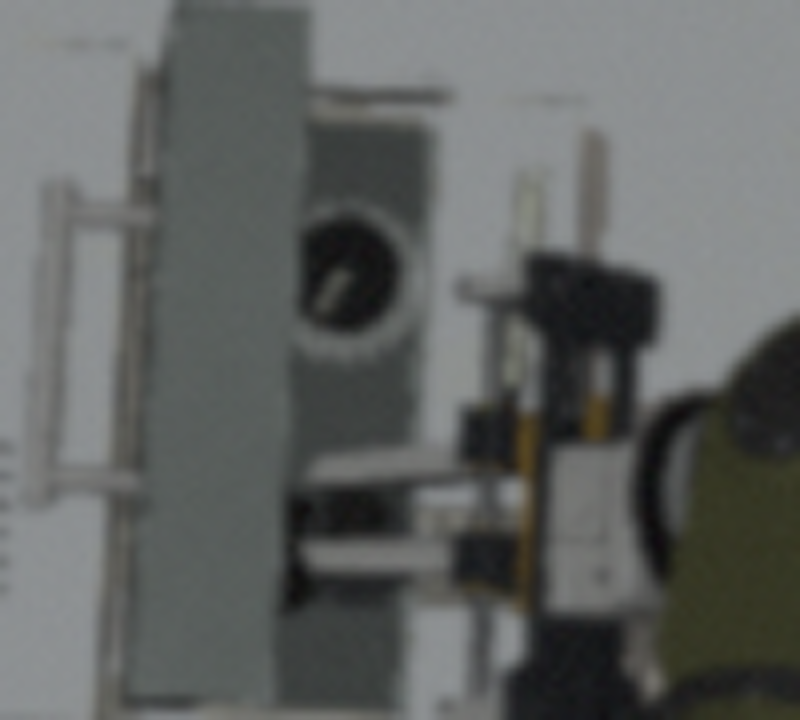

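>>> {"name": "step_arm", "arguments": {
  "targets": [
    [1.2, 1.2, 0, 0, 0, 0],
    [0.8, 0.8, 0, 0, 0, 0],
    [0, 0, 0, 0, 0, 0]
  ]
}}

```text
time_s: 20.62
ee_pos: [0.5084, 0.0859, 0.1804]
eef_rot: [-1.567, 0.786, -1.637]
force: [-0.4, -0.9, 6.7]
grip_width: 0.0204
```

Run:
```python
from h import *
o=log()
```

```text
t 20.62 q [-0.331  0.293  1.724  0.763  1.429 -0.497] p [0.5084 0.0859 0.1804] r [-1.567  0.786 -1.637] F [-0.4 -0.9  6.7] w 0.0204
```

>>> {"name": "step_arm", "arguments": {
  "targets": [
    [0, 0, 0, 0, 0, 0],
    [0, 0, 0, 0, 0, 0],
    [0, 0, 0, 0, 0, 0],
    [4, 4, 0, 0, 0, 0],
    [10, 10, 0, 0, 0, 0],
    [12, 12, 0, 0, 0, 0],
    [12, 12, 0, 0, 0, 0],
    [8, 8, 0, 0, 0, 0],
    [0, 0, 0, 0, 0, 0]
  ],
  "gripper": -0.05
}}

```text
time_s: 21.75
ee_pos: [0.5078, 0.086, 0.1136]
eef_rot: [-1.571, 0.786, -1.64]
force: [0.5, -0.4, 0.2]
grip_width: 0.0444
```

Run:
```python
from h import *
o=log();snap("wrist","w17",(150,100,420,300),3);snap("scene","s17",(195,80,355,200),4.8)
```

```text
t 21.75 q [-0.331  0.387  1.776  0.781  1.327 -0.598] p [0.5078 0.086  0.1136] r [-1.571  0.786 -1.64 ] F [ 0.5 -0.4  0.2] w 0.0444
```

View pics/w17.png

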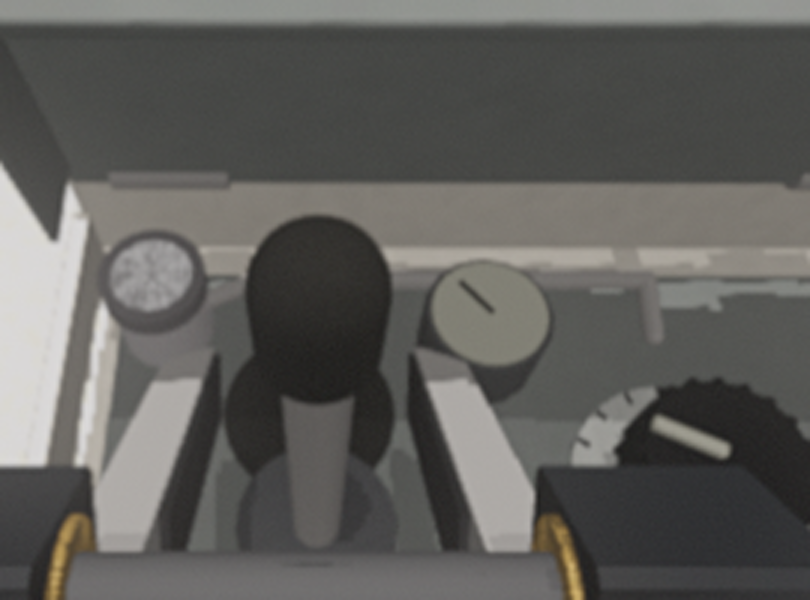

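View pics/s17.png

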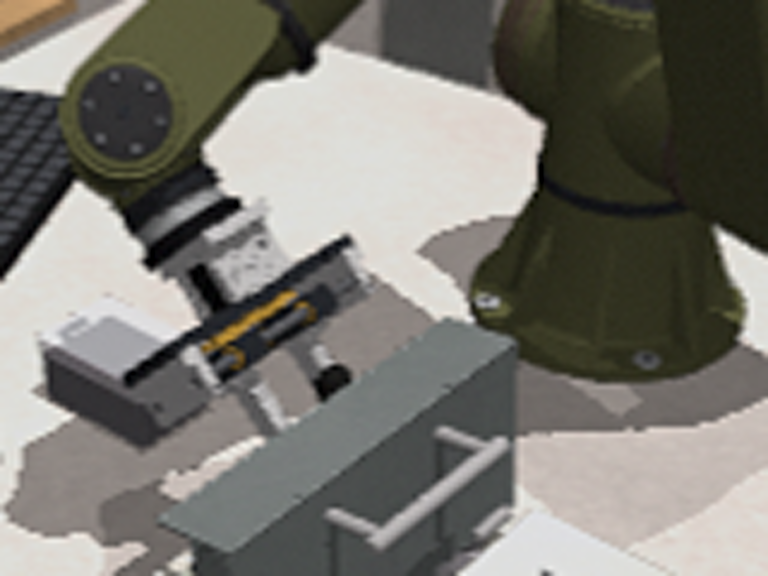

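Run:
```python
from h import *
d=np.load("pics/w17.npz");C=cal(camera("wrist"),dict(ee_pos=d["ee"],eef_rot=d["er"]))
f=lambda a:(a[0]/3+150,a[1]/3+100)
for n,a,z in [("padL",(225,412),.062),("padR",(393,412),.062),("footL",(238,522),.068),("footR",(398,522),.068),("head L",(247,295),.215),("headR",(391,295),.215)]:
    X=onz(f(a),C,z)[0]; r=X-np.array([.5727,.1356,0]); print(n,X.round(4),"unit",(r@UX).round(4),(r@UY).round(4))
```

```text
padL [0.4768 0.0851 0.062 ] unit -0.057 0.0922
padR [0.5332 0.0812 0.062 ] unit -0.057 0.0356
footL [0.4808 0.0471 0.068 ] unit -0.0947 0.0855
footR [0.5297 0.0437 0.068 ] unit -0.0946 0.0365
head L [0.4941 0.0447 0.215 ] unit -0.0962 0.0721
headR [0.5152 0.0432 0.215 ] unit -0.0961 0.0509
```

>>> {"name": "step_arm", "arguments": {
  "targets": [
    [0, 0, 0, 0, 0, 0],
    [0, 0, 0, 0, 0, 0],
    [0, 0, 0, 0, 0, 0],
    [0, 0, 0, 0, 0, 0],
    [0, 0, 0, 0, 0, 0]
  ],
  "gripper": -0.95,
  "squeeze": 30
}}

```text
time_s: 22.52
ee_pos: [0.5082, 0.0859, 0.1146]
eef_rot: [-1.569, 0.786, -1.638]
force: [0.9, 0.1, -0.1]
grip_width: 0.0132
```

Run:
```python
from h import *
o=log();snap("wrist","w18",(150,100,420,300),3)
```

```text
t 22.52 q [-0.331  0.385  1.775  0.781  1.327 -0.598] p [0.5082 0.0859 0.1146] r [-1.569  0.786 -1.638] F [ 0.9  0.1 -0.1] w 0.0132
```

View pics/w18.png

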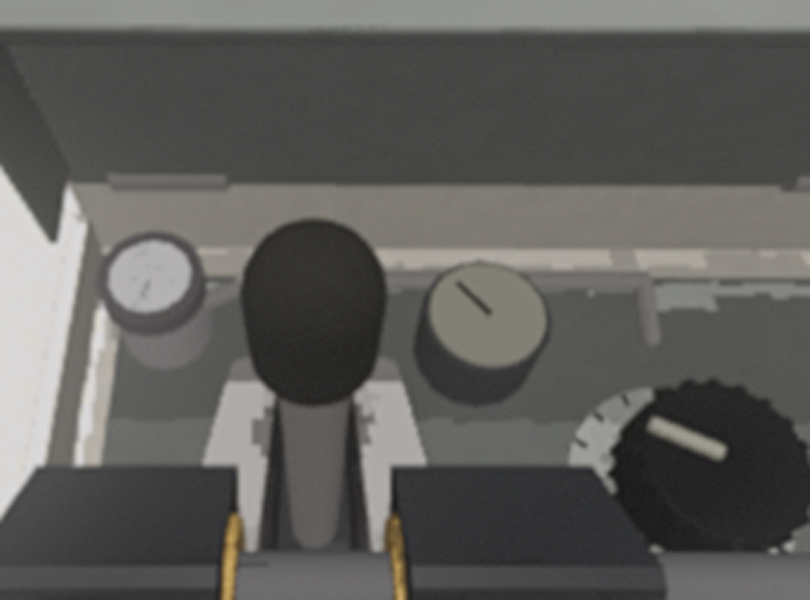

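>>> {"name": "step_arm", "arguments": {
  "targets": [
    [-1.2, -1.2, 0, 0, 0, 0],
    [-1.2, -1.2, 0, 0, 0, 0],
    [-5.3, 5.3, -0.5, 0, 0, 0],
    [-5.3, 5.3, -0.5, 0, 0, 0],
    [-5.3, 5.3, -0.5, 0, 0, 0],
    [-5.3, 5.3, 0, 0, 0, 0],
    [-5.3, 5.3, 0, 0, 0, 0],
    [0, 0, 0, 0, 0, 0]
  ]
}}

```text
time_s: 23.58
ee_pos: [0.5091, 0.1239, 0.1179]
eef_rot: [-1.569, 0.786, -1.638]
force: [-0.3, -1.5, -3.2]
grip_width: 0.0136
```

Run:
```python
from h import *
o=log();snap("wrist","w19",(150,100,420,300),3)
d=np.load("pics/w19.npz");C=cal(camera("wrist"),dict(ee_pos=d["ee"],eef_rot=d["er"]))
im=d["im"]
```

```text
t 23.57 q [-0.259  0.366  1.793  0.81   1.285 -0.554] p [0.5091 0.1239 0.1179] r [-1.569  0.786 -1.638] F [-0.3 -1.5 -3.2] w 0.0136
```

View pics/w19.png

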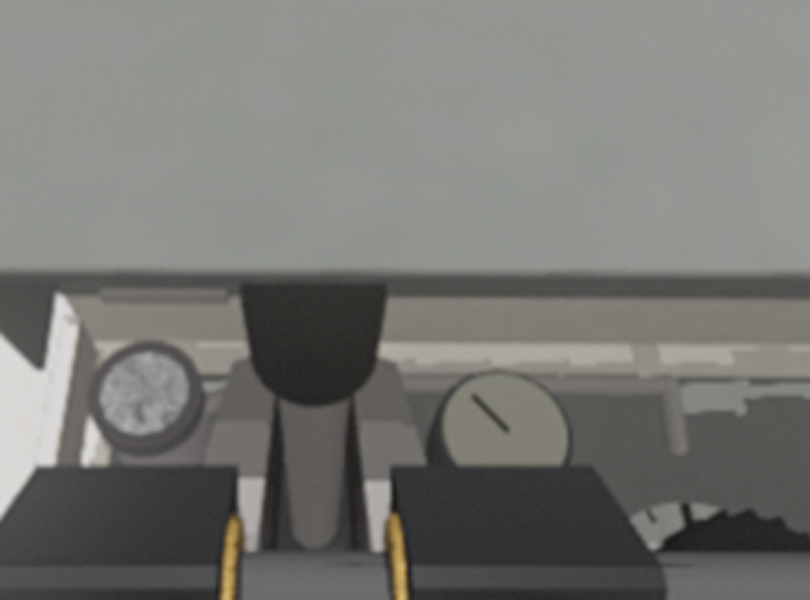

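>>> {"name": "step_arm", "arguments": {
  "targets": [
    [1.3, 1.3, 0, 0, 0, 0],
    [1.2, 1.2, 0, 0, 0, 0],
    [0.3, 0.3, 0, 0, 0, 0],
    [0, 0, 0, 0, 0, 0]
  ]
}}

```text
time_s: 24.18
ee_pos: [0.5096, 0.1233, 0.1146]
eef_rot: [-1.568, 0.786, -1.638]
force: [-0.9, -1.5, 5.5]
grip_width: 0.0132
```

>>> {"name": "step_arm", "arguments": {
  "targets": [
    [0, 0, 0, 0, 0, 0],
    [0, 0, 0, 0, 0, 0],
    [0, 0, 0, 0, 0, 0]
  ],
  "gripper": -0.2
}}

```text
time_s: 24.55
ee_pos: [0.5092, 0.1234, 0.1139]
eef_rot: [-1.569, 0.786, -1.639]
force: [0.3, -0.1, -0.6]
grip_width: 0.0373
```

>>> {"name": "step_arm", "arguments": {
  "targets": [
    [0, -12, 0, 0, 0, 0],
    [0, -30, 0, 0, 0, 0],
    [0, -45, 0, 0, 0, 0],
    [0, -45, 0, 0, 0, 0],
    [0, 0, 0, 0, 0, 0]
  ]
}}

```text
time_s: 25.18
ee_pos: [0.5035, 0.028, 0.2094]
eef_rot: [-1.563, 0.784, -1.637]
force: [-0.3, -0.8, -0.4]
grip_width: 0.0377
```

Run:
```python
from h import *
o=log();snap("wrist","w20");snap("scene","s20",(195,100,355,220),4.8)
```

```text
t 25.18 q [-0.439  0.284  1.66   0.722  1.545 -0.521] p [0.5035 0.028  0.2094] r [-1.563  0.784 -1.637] F [-0.3 -0.8 -0.4] w 0.0377
```

View pics/w20.png

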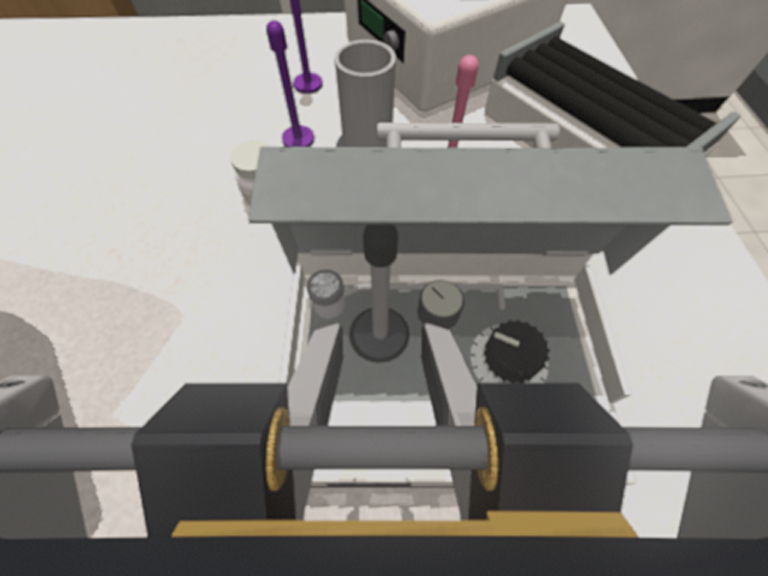

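Run:
```python
from h import *
d=np.load("pics/w20.npz");im=d["im"][135:285,190:390];cv2.imwrite("pics/w20c.png",cv2.resize(im,None,fx=4,fy=4,interpolation=cv2.INTER_CUBIC))
C=cal(camera("wrist"),dict(ee_pos=d["ee"],eef_rot=d["er"]))
from fit import U
for X in [(-.057,.062,.226),(-.057,.062,.068),(-.083,-.058,.096),(-.083+.02,-.058,.096)]: print(((proj(U([.5727,.1356,1.501],X),C)-[190,135])*4).round())
```

```text
[[261.  55.]]
[[257. 342.]]
[[636. 382.]]
[[625. 325.]]
```

View pics/w20c.png

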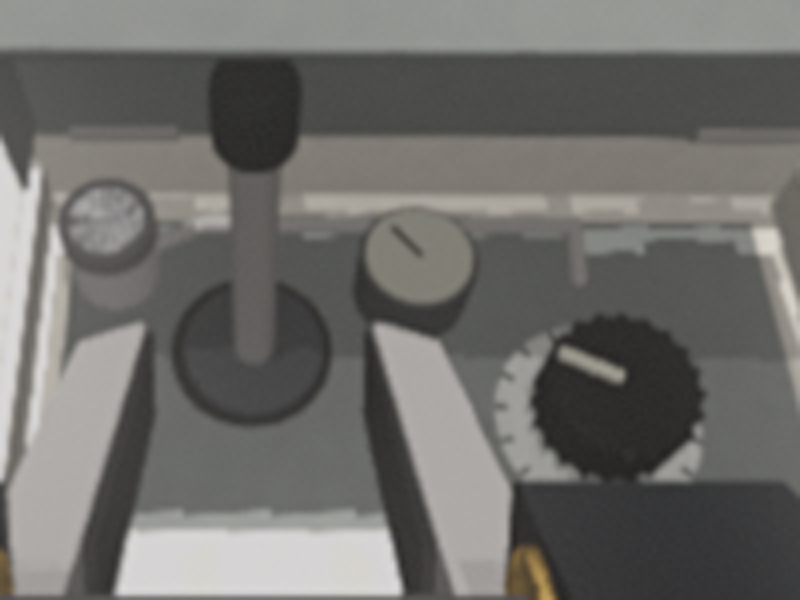

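Run:
```python
from h import *
o=get_obs();p,R=tool(o);R=R.as_matrix();R0=R
R1=Ro.from_euler('xyz',[-1.5708,0,3.0715]).as_matrix()
a=p+[0,-.01,.12];r,p,R=plan(p,R,a,R,3,0);show(r)
t=np.array([.5743,.1637,.33]);r,p,R=plan(p,R,t,R1,12);show(r);print(p,Ro.from_matrix(R).as_euler('xyz'))
```

```text
[[-26, -31, 0, 0, 0, 0], [-26, -30, 0, 0, 0, 0], [-26, -31, 1, 0, 0, 0]]
[[-8.9, 8.5, 5.2, 2.9, 7.1, -2.9], [-9.8, 8.2, 3.5, 3, 7.1, -3], [-10.6, 7.9, 1.9, 2.9, 7.1, -2.9], [-11.1, 7.3, 0.1, 3, 7, -2.9], [-11.4, 6.8, -1.6, 2.9, 7.1, -3], [-11.4, 6, -3.3, 2.9, 7.1, -2.9], [-11.1, 5.2, -5, 3, 7.1, -2.9], [-10.7, 4.4, -6.6, 2.9, 7.1, -3], [-10, 3.5, -8.2, 2.9, 7.1, -2.9], [-9, 2.5, -9.4, 3, 7, -2.9], [-8, 1.6, -10.6, 2.9, 7.1, -2.9], [-6.6, 0.6, -11.5, 3, 7.1, -3]]
[0.5743341  0.1636743  0.33001902] [-1.57005421e+00 -2.88124938e-04  3.07156954e+00]
```

>>> {"name": "step_arm", "arguments": {
  "targets": [
    [-26, -31, 0, 0, 0, 0],
    [-26, -30, 0, 0, 0, 0],
    [-26, -31, 1, 0, 0, 0]
  ]
}}

```text
time_s: 25.8
ee_pos: [0.5025, 0.0209, 0.3281]
eef_rot: [-1.571, 0.786, -1.639]
force: [0.6, -0.5, -0.2]
grip_width: 0.0374
```

>>> {"name": "step_arm", "arguments": {
  "targets": [
    [-8.9, 8.5, 5.2, 2.9, 7.1, -2.9],
    [-9.8, 8.2, 3.5, 3, 7.1, -3],
    [-10.6, 7.9, 1.9, 2.9, 7.1, -2.9],
    [-11.1, 7.3, 0.1, 3, 7, -2.9],
    [-11.4, 6.8, -1.6, 2.9, 7.1, -3],
    [-11.4, 6, -3.3, 2.9, 7.1, -2.9],
    [-11.1, 5.2, -5, 3, 7.1, -2.9],
    [-10.7, 4.4, -6.6, 2.9, 7.1, -3],
    [-10, 3.5, -8.2, 2.9, 7.1, -2.9],
    [-9, 2.5, -9.4, 3, 7, -2.9],
    [-8, 1.6, -10.6, 2.9, 7.1, -2.9],
    [-6.6, 0.6, -11.5, 3, 7.1, -3]
  ],
  "gripper": -0.3
}}

```text
time_s: 27.3
ee_pos: [0.5744, 0.1642, 0.3302]
eef_rot: [-1.567, -0.001, 3.068]
force: [-0.1, -0.5, 0.1]
grip_width: 0.0329
```

>>> {"name": "step_arm", "arguments": {
  "targets": [
    [0, 0, 0, 0, 0, 0]
  ]
}}

```text
time_s: 27.42
ee_pos: [0.5748, 0.1648, 0.3288]
eef_rot: [-1.569, -0.002, 3.073]
force: [0.7, 0.1, -0.1]
grip_width: 0.033
```

Run:
```python
from h import *
o=log();snap("wrist","w21");snap("scene","s21",(195,60,395,210),3.8)
```

```text
t 27.43 q [ 0.219  0.358  1.083 -0.002  1.703  1.858] p [0.5748 0.1648 0.3288] r [-1.569e+00 -2.000e-03  3.073e+00] F [ 0.7  0.1 -0.1] w 0.033
```

View pics/w21.png

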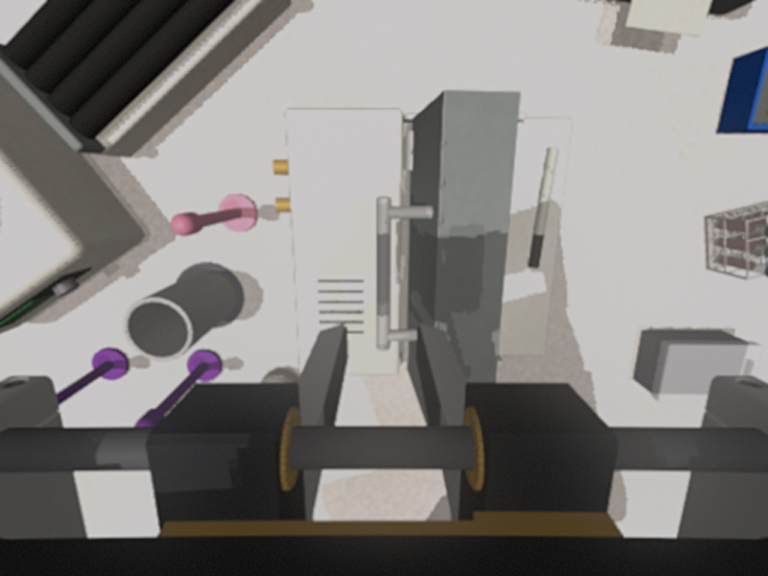

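View pics/s21.png

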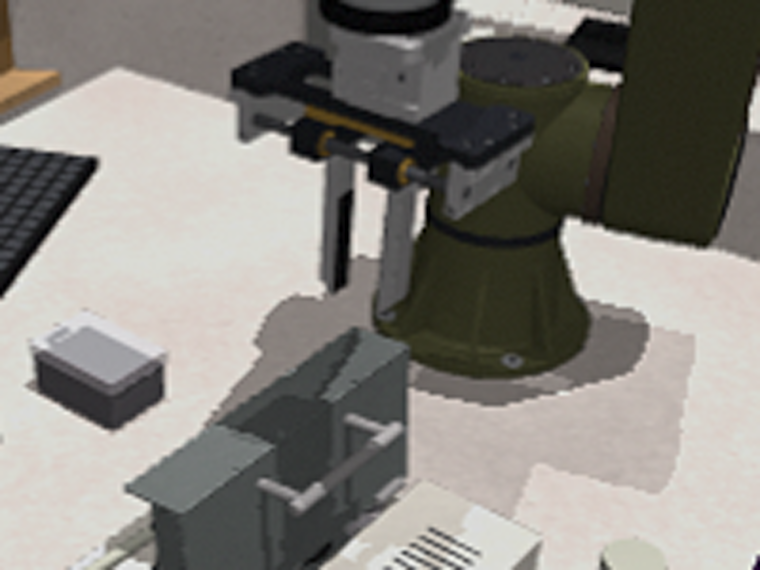

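>>> {"name": "step_arm", "arguments": {
  "targets": [
    [0, 40, 0, 0, 0, 0],
    [0, 50, 0, 0, 0, 0],
    [0, 40, 0, 0, 0, 0],
    [0, 18, 0, 0, 0, 0],
    [0, 6, 0, 0, 0, 0],
    [0, 0, 0, 0, 0, 0]
  ]
}}

```text
time_s: 28.28
ee_pos: [0.5753, 0.1627, 0.178]
eef_rot: [-1.57, 0.003, 3.071]
force: [0.7, 0.5, 0.6]
grip_width: 0.033
```

>>> {"name": "step_arm", "arguments": {
  "targets": [
    [0, 0, 0, 0, 0, 0],
    [0, 0, 0, 0, 0, 0],
    [0, 0, 0, 0, 0, 0],
    [0, 0, 0, 0, 0, 0]
  ],
  "gripper": -0.95,
  "squeeze": 20
}}

```text
time_s: 28.78
ee_pos: [0.575, 0.1628, 0.1773]
eef_rot: [-1.57, 0.002, 3.071]
force: [-0.3, 0.3, 4.5]
grip_width: 0.0111
```

Run:
```python
from h import *
o=log();snap("scene","s22",(195,100,395,250),3.8)
def bar(t): return np.array([-100*np.cos(t)+38*np.sin(t),100*np.sin(t)+38*np.cos(t)])
for t in (1.48,1.43,1.38,1.33,1.28,1.25,1.22,1.19,1.16,1.13): print(t,bar(t).round(1))
```

```text
t 28.77 q [ 0.215  0.4    1.367 -0.002  1.373  1.857] p [0.575  0.1628 0.1773] r [-1.570e+00  2.000e-03  3.071e+00] F [-0.3  0.3  4.5] w 0.0111
1.48 [ 28.8 103. ]
1.43 [ 23.6 104.3]
1.38 [ 18.3 105.4]
1.33 [ 13.1 106.2]
1.28 [  7.7 106.7]
1.25 [  4.5 106.9]
1.22 [  1.3 107. ]
1.19 [ -1.9 107. ]
1.16 [ -5.1 106.9]
1.13 [ -8.3 106.7]
```

View pics/s22.png

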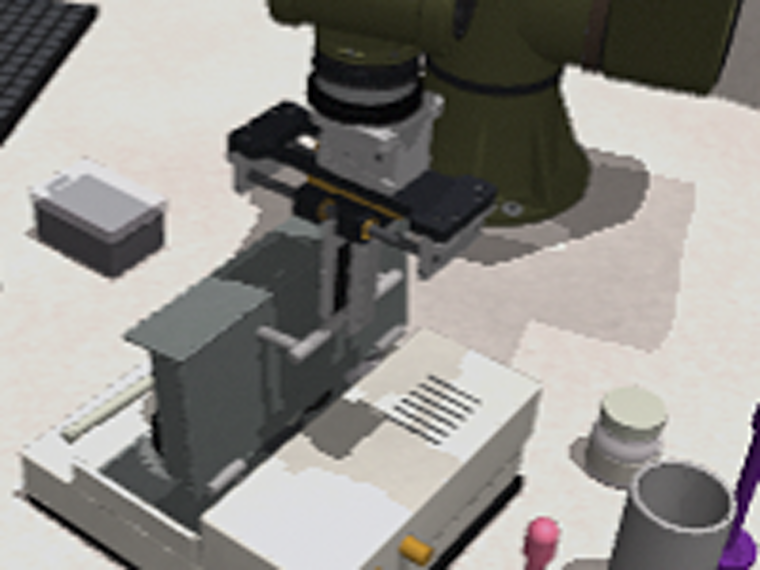

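>>> {"name": "step_arm", "arguments": {
  "targets": [
    [0, -0.8, 3.3, 0, 0, 0],
    [0, -0.8, 3.3, 0, 0, 0],
    [0, -0.7, 3.3, 0, 0, 0],
    [0, -0.5, 3.3, 0, 0, 0],
    [0, -0.4, 3.3, 0, 0, 0],
    [0, -0.3, 3.3, 0, 0, 0],
    [0, -0.1, 3.3, 0, 0, 0],
    [0, 0, 0, 0, 0, 0]
  ]
}}

```text
time_s: 29.82
ee_pos: [0.573, 0.1391, 0.1802]
eef_rot: [-1.569, 0.0, 3.07]
force: [-0.1, -1.7, 2.5]
grip_width: 0.0115
```

Run:
```python
from h import *
o=log()
```

```text
t 29.82 q [ 0.177  0.381  1.387 -0.002  1.374  1.82 ] p [0.573  0.1391 0.1802] r [-1.569  0.     3.07 ] F [-0.1 -1.7  2.5] w 0.0115
```

>>> {"name": "step_arm", "arguments": {
  "targets": [
    [0, 0, 1.3, 0, 0, 0],
    [0, 0, 1.3, 0, 0, 0],
    [0, 0, 0, 0, 0, 0]
  ]
}}

```text
time_s: 30.2
ee_pos: [0.5728, 0.1371, 0.1804]
eef_rot: [-1.569, 0.001, 3.071]
force: [-2.4, 0.2, 2.1]
grip_width: 0.0114
```

>>> {"name": "step_arm", "arguments": {
  "targets": [
    [0, 0, 1.3, 0, 0, 0],
    [0, 0, 1.3, 0, 0, 0],
    [0, 0, 0, 0, 0, 0]
  ]
}}

```text
time_s: 30.58
ee_pos: [0.5726, 0.1343, 0.1803]
eef_rot: [-1.569, 0.001, 3.071]
force: [-3.8, 0.3, 1.7]
grip_width: 0.0113
```

>>> {"name": "step_arm", "arguments": {
  "targets": [
    [0, 0, 1.3, 0, 0, 0],
    [0, 0, 0, 0, 0, 0]
  ]
}}

```text
time_s: 30.82
ee_pos: [0.5726, 0.1331, 0.1803]
eef_rot: [-1.569, 0.001, 3.071]
force: [-3.6, 0.1, 1.6]
grip_width: 0.011
```

Run:
```python
from h import *
o=log();snap("scene","s23",(195,100,395,250),3.8)
```

```text
t 30.82 q [ 0.167  0.376  1.393 -0.002  1.372  1.809] p [0.5726 0.1331 0.1803] r [-1.569e+00  1.000e-03  3.071e+00] F [-3.6  0.1  1.6] w 0.011
```

View pics/s23.png

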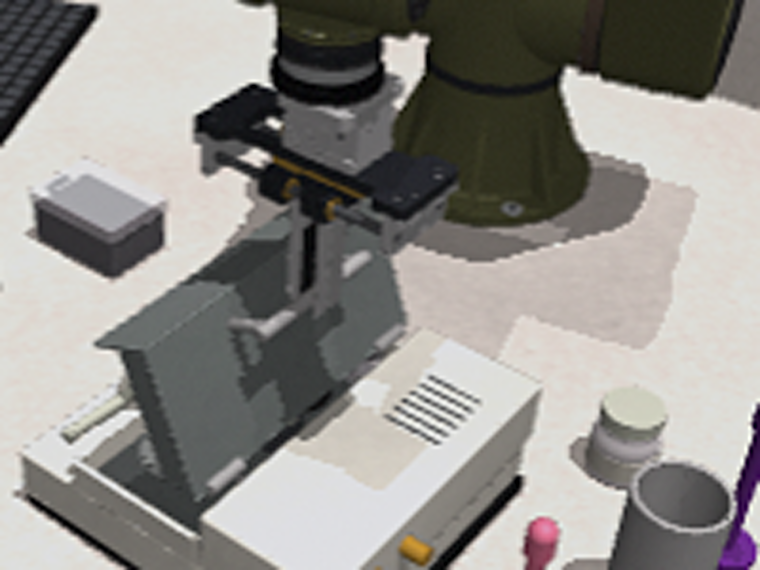

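>>> {"name": "step_arm", "arguments": {
  "targets": [
    [0, 0, 1, 0, 0, 0],
    [0, 0, 1, 0, 0, 0],
    [0, 0, 0, 0, 0, 0]
  ]
}}

```text
time_s: 31.25
ee_pos: [0.5725, 0.1316, 0.1804]
eef_rot: [-1.57, 0.001, 3.071]
force: [-3.7, 4.5, 1.7]
grip_width: 0.0112
```

>>> {"name": "step_arm", "arguments": {
  "targets": [
    [0, 0, 1, 0, 0, 0],
    [0, 0, 0, 0, 0, 0]
  ]
}}

```text
time_s: 31.5
ee_pos: [0.5725, 0.1314, 0.1804]
eef_rot: [-1.571, 0.001, 3.071]
force: [-2.8, 8.9, 0.1]
grip_width: 0.0115
```

>>> {"name": "step_arm", "arguments": {
  "targets": [
    [0, 0, 1, 0, 0, 0],
    [0, 0, 0, 0, 0, 0]
  ]
}}

```text
time_s: 31.75
ee_pos: [0.5725, 0.1311, 0.1805]
eef_rot: [-1.573, 0.002, 3.072]
force: [-1.9, 13.8, 0.4]
grip_width: 0.0113
```

>>> {"name": "step_arm", "arguments": {
  "targets": [
    [0, 0, -1, 0, 0, 0],
    [0, 0, 0, 0, 0, 0],
    [0, 0, 0, 0, 0, 0],
    [0, 0, 0, 0, 0, 0]
  ],
  "gripper": -0.35
}}

```text
time_s: 32.25
ee_pos: [0.5726, 0.13, 0.1804]
eef_rot: [-1.569, 0.001, 3.071]
force: [-0.1, 0.2, -0.5]
grip_width: 0.0304
```

Run:
```python
from h import *
o=log();snap("scene","s24",(195,100,395,250),3.8)
```

```text
t 32.25 q [ 0.162  0.375  1.395 -0.002  1.371  1.804] p [0.5726 0.13   0.1804] r [-1.569e+00  1.000e-03  3.071e+00] F [-0.1  0.2 -0.5] w 0.0304
```

View pics/s24.png

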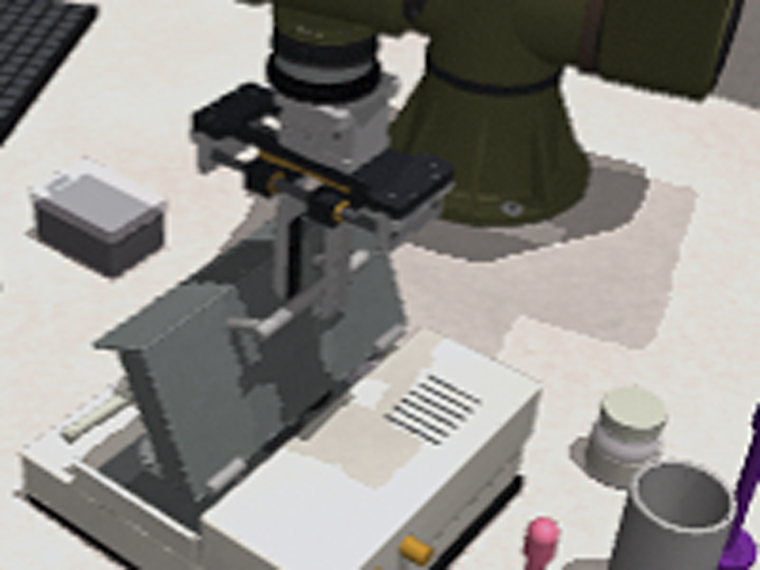

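>>> {"name": "step_arm", "arguments": {
  "targets": [
    [0, -8, 0, 0, 0, 0],
    [0, -20, 0, 0, 0, 0],
    [0, -40, 0, 0, 0, 0],
    [0, -50, 0, 0, 0, 0],
    [0, -50, 0, 0, 0, 0],
    [0, 0, 0, 0, 0, 0]
  ]
}}

```text
time_s: 33.05
ee_pos: [0.573, 0.1306, 0.353]
eef_rot: [-1.571, 0.008, 3.071]
force: [-0.3, 0.1, -0.4]
grip_width: 0.0305
```

Run:
```python
from h import *
o=log();snap("wrist","w25")
from fit import U
p,R=tool(o);R=R.as_matrix();R1=tilt(np.pi/4)
kn=U([.5727,.1356,1.501],(-.083,-.058,.086))[0]
e=kn+OFF*R1[:,1]-.13*R1[:,1]+[0,-.01,.03];print(kn,e)
mid=np.array([e[0],e[1]-.02,.335])
r,p,R=plan(p,R,mid,R1,12);show(r);print(p)
r,p,R=plan(p,R,e,R1,4);show(r)
```

```text
t 33.05 q [ 0.163  0.327  1.07  -0.002  1.737  1.804] p [0.573  0.1306 0.353 ] r [-1.571  0.008  3.071] F [-0.3  0.1 -0.4] w 0.0305
[0.62477039 0.04875719 0.086     ] [ 0.62107189 -0.0141467   0.16903301]
[[-5, 1.5, 13.4, -3, -7.1, 2.9], [-3.1, 1.1, 14, -2.9, -7, 2.9], [-1.5, 0.4, 14.3, -3, -7.1, 2.9], [0.4, -0.3, 14.4, -2.9, -7.1, 2.9], [2.1, -1.1, 14.1, -3, -7, 2.9], [3.7, -2, 13.8, -3, -7.1, 2.9], [5.3, -2.9, 13, -2.9, -7.1, 2.9], [6.7, -3.8, 12.2, -3, -7, 2.9], [7.8, -4.8, 11, -2.9, -7.1, 2.9], [8.9, -5.8, 9.7, -3, -7.1, 2.9], [9.7, -6.7, 8.3, -3, -7, 2.9], [10.2, -7.6, 6.6, -2.9, -7.1, 2.9]]
[ 0.62103054 -0.03411586  0.3349903 ]
[[25.8, 32.9, -0.4, 0, 0, 0], [25.9, 32.8, -0.3, 0, 0, 0], [25.8, 32.9, -0.4, 0, 0, 0], [25.8, 32.8, -0.3, 0, 0, 0]]
```

View pics/w25.png

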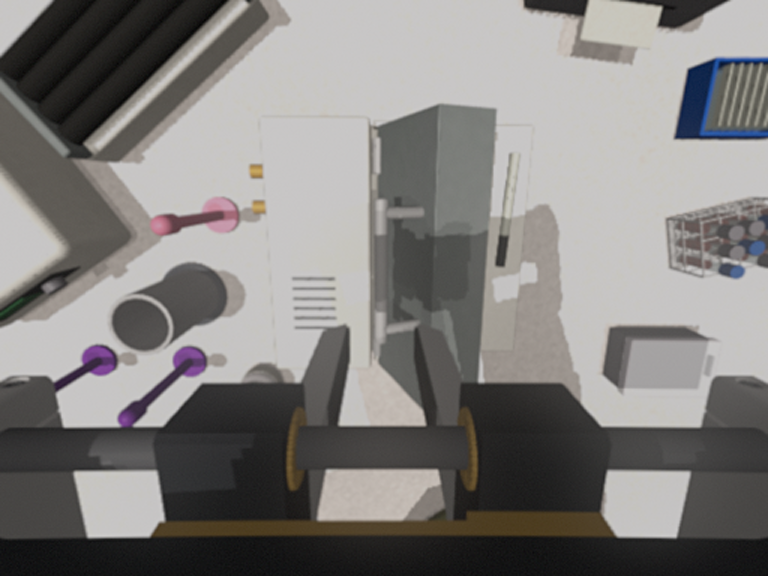

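>>> {"name": "step_arm", "arguments": {
  "targets": [
    [-5, 1.5, 13.4, -3, -7.1, 2.9],
    [-3.1, 1.1, 14, -2.9, -7, 2.9],
    [-1.5, 0.4, 14.3, -3, -7.1, 2.9],
    [0.4, -0.3, 14.4, -2.9, -7.1, 2.9],
    [2.1, -1.1, 14.1, -3, -7, 2.9],
    [3.7, -2, 13.8, -3, -7.1, 2.9],
    [5.3, -2.9, 13, -2.9, -7.1, 2.9],
    [6.7, -3.8, 12.2, -3, -7, 2.9],
    [7.8, -4.8, 11, -2.9, -7.1, 2.9],
    [8.9, -5.8, 9.7, -3, -7.1, 2.9],
    [9.7, -6.7, 8.3, -3, -7, 2.9],
    [10.2, -7.6, 6.6, -2.9, -7.1, 2.9]
  ],
  "gripper": 0.5
}}

```text
time_s: 34.7
ee_pos: [0.62, -0.0348, 0.329]
eef_rot: [-1.58, 0.787, -1.644]
force: [-1.2, 0.4, 0.8]
grip_width: 0.0705
```

>>> {"name": "step_arm", "arguments": {
  "targets": [
    [25.8, 32.9, -0.4, 0, 0, 0],
    [25.8, 32.9, -0.4, 0, 0, 0],
    [25.8, 32.9, -0.4, 0, 0, 0],
    [25.8, 32.9, -0.4, 0, 0, 0],
    [0, 0, 0, 0, 0, 0]
  ]
}}

```text
time_s: 35.33
ee_pos: [0.6173, -0.0134, 0.161]
eef_rot: [-1.59, 0.786, -1.654]
force: [-0.5, -0.9, 0.1]
grip_width: 0.0706
```

Run:
```python
from h import *
o=log();snap("wrist","w26")
d=np.load("pics/w26.npz");im=d["im"][150:290,190:370];cv2.imwrite("pics/w26c.png",cv2.resize(im,None,fx=4.4,fy=4.2,interpolation=cv2.INTER_CUBIC))
```

```text
t 35.33 q [-0.42   0.603  1.32   0.723  1.564 -0.482] p [ 0.6173 -0.0134  0.161 ] r [-1.59   0.786 -1.654] F [-0.5 -0.9  0.1] w 0.0706
```

View pics/w26.png

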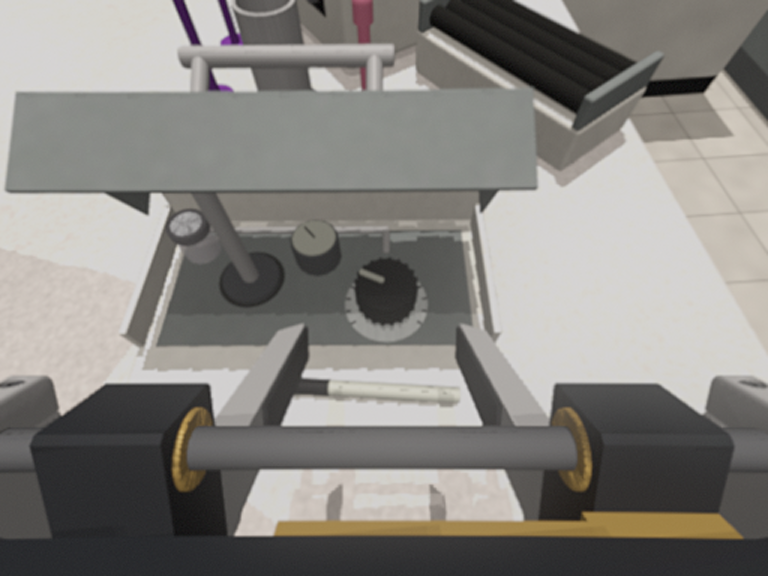

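View pics/w26c.png

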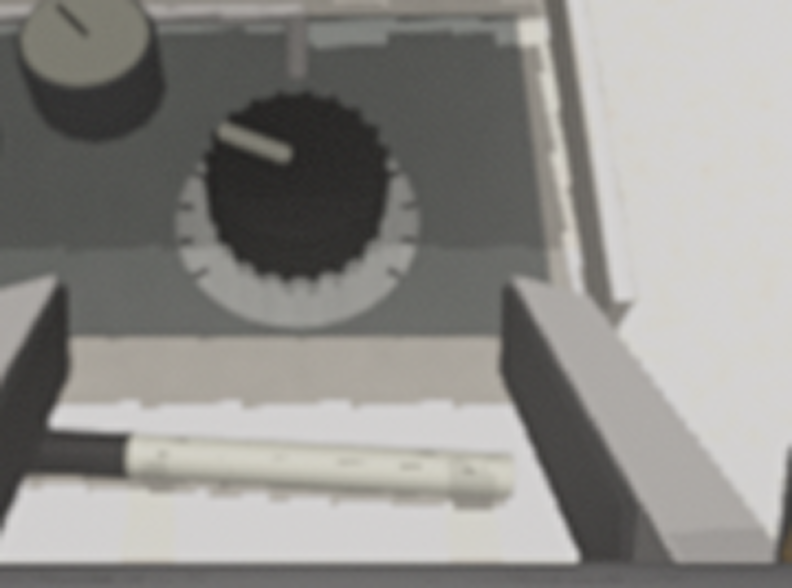

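Run:
```python
from h import *
d=np.load("pics/w26.npz");C=cal(camera("wrist"),dict(ee_pos=d["ee"],eef_rot=d["er"]))
f=lambda a:(a[0]/4.4+190,a[1]/4.2+150)
P={}
for n,a,z in [("capL",(206,165),.096),("capR",(389,167),.096),("capTop",(300,92),.096),("plateL",(176,218),.062),("plateR",(420,222),.062),("plateBot",(298,327),.062),("ptr out",(222,130),.098),("ptr in",(290,156),.098)]:
    X=onz(f(a),C,z)[0]; r=X-np.array([.5727,.1356,0]);P[n]=np.array([r@UX,r@UY]); print(n,X.round(4),"unit",P[n].round(4))
v=P["ptr out"]-P["ptr in"];print("ptr ang ccw from rear",np.arctan2(v[1],v[0]),np.linalg.norm(v))
```

```text
capL [0.599  0.0496 0.096 ] unit [-0.084  -0.0322]
capR [0.6476 0.0451 0.096 ] unit [-0.085 -0.081]
capTop [0.6259 0.0723 0.096 ] unit [-0.0595 -0.0575]
plateL [0.5878 0.0518 0.062 ] unit [-0.0826 -0.0209]
plateR [0.6588 0.0449 0.062 ] unit [-0.0845 -0.0923]
plateBot [0.6208 0.0133 0.062 ] unit [-0.1187 -0.0565]
ptr out [0.6038 0.0596 0.098 ] unit [-0.0736 -0.0363]
ptr in [0.6215 0.0496 0.098 ] unit [-0.0824 -0.0547]
ptr ang ccw from rear 1.1254300377393462 0.020343630499582648
```

```bash
cat > kin.py <<'E'
from h import *
from scipy.optimize import least_squares
L=[json.loads(l) for l in open("log.jsonl")]
q=np.array([l[0] for l in L]);p=np.array([l[1] for l in L]);Rm=Ro.from_euler('xyz',[l[2] for l in L])
M=Rm.as_matrix();ty=M[:,:,1]
def wc(x,q):
    a,L2,A,B,h,off,Lt=x;q=np.atleast_2d(q);q2=q[:,1];q23=q2+q[:,2]
    r=a+L2*np.sin(q2)+A*np.sin(q23)+B*np.cos(q23);z=h+L2*np.cos(q2)+A*np.cos(q23)-B*np.sin(q23)
    c,s=np.cos(q[:,0]),np.sin(q[:,0]); return np.c_[c*r-s*off,s*r+c*off,z]
fx=least_squares(lambda x:(wc(x,q)+x[6]*ty-p).ravel(),[0,.43,.447,.04,.3,.0366,.35])
X=fx.x
def Rot(q,sg):
    q=np.atleast_1d(q);return Ro.from_euler('z',q[0])*Ro.from_euler('y',q[1]+q[2])*Ro.from_euler('z',sg[0]*q[3])*Ro.from_euler('y',q[4])*Ro.from_euler('z',sg[1]*q[5])
best=None
for sg in [(1,1),(1,-1),(-1,1),(-1,-1)]:
    ks=[(Rot(qi,sg).inv()*Ro.from_matrix(m)) for qi,m in zip(q,M)]
    mean=Ro.concatenate(ks).mean();err=max((mean.inv()*k).magnitude() for k in ks)
    if best is None or err<best[0]: best=(err,sg,mean)
SG,K=best[1],best[2]
def fk(q):
    R=Rot(q,SG)*K; return wc(X,q)[0]+X[6]*R.as_matrix()[:,1],R
LO=np.array([-3.03,-.79,.23,-1.04,0,-2.55]);HI=np.array([3.03,2.21,2.52,4.18,3.07,2.55])
def ik(pt,Rt,q0):
    Rt=Ro.from_matrix(Rt)
    def f(q): a,R=fk(q);return np.r_[(a-pt)*5,(R.inv()*Rt).as_rotvec()]
    s=least_squares(f,np.clip(q0,LO+.01,HI-.01),bounds=(LO,HI));return s.x,np.abs(s.fun).max()
if __name__=="__main__":
    print(X.round(4),np.abs(fx.fun).max(),best[0],SG)
    kn=np.array([.6233,.0484,.086]);q0=get_obs()["qpos"]
    for a in (40,):
        qq=q0
        for psi in (0,10,20,33,0,-20,-32):
            R1=tilt(np.radians(a),np.radians(psi));qq,e=ik(kn+OFF*R1[:,1],R1,qq);print(a,psi,qq.round(2),round(e,5))
E
python3 kin.py
```

```text
[0.     0.4242 0.4475 0.0409 0.2212 0.0366 0.3071] 6.676503794267319e-11 8.688869536365454e-16 (1, 1)
40 0 [-0.29  0.73  1.45  0.88  1.34 -0.61] 0.0
40 10 [-0.28  0.79  1.34  0.8   1.47 -0.66] 0.0
40 20 [-0.25  0.85  1.23  0.72  1.6  -0.72] 0.0
40 33 [-0.22  0.93  1.09  0.62  1.76 -0.81] 0.0
40 0 [-0.29  0.73  1.45  0.88  1.34 -0.61] 0.0
40 -20 [-0.3   0.61  1.66  1.06  1.06 -0.52] 0.0
40 -32 [-0.28  0.55  1.78  1.19  0.89 -0.49] 0.0
```

Run:
```python
from kin import *
o=get_obs();p,R=tool(o);R=R.as_matrix()
kn=np.array([.6233,.0484,.087]);R1=tilt(np.radians(40),np.radians(33))
e=kn+OFF*R1[:,1];pre=e-.09*R1[:,1]
r,p,R=plan(p,R,pre,R1,6);show(r);print(pre,p)
r,p,R=plan(p,R,e,R1,5);show(r);print(e,p,Ro.from_matrix(R).as_euler('xyz'))
```

```text
[[1.8, 11.3, 2.5, -4, -3.8, 0.8], [2.1, 11.1, 3.1, -4, -3.7, 0.8], [2.5, 10.8, 3.7, -4, -3.8, 0.8], [2.9, 10.5, 4.3, -4.1, -3.8, 0.8], [3.3, 10.2, 4.9, -4, -3.7, 0.8], [3.8, 9.7, 5.3, -4, -3.8, 0.8]]
[0.6362989  0.0249503  0.10949757] [0.63633453 0.02497572 0.10950267]
[[0, 18, 0, 0, 0, 0], [0, 18, 0, 0, 0, 0], [0, 18, 0, 0, 0, 0], [0, 18, 0, 0, 0, 0], [0, 18, 0, 0, 0, 0]]
[0.60287316 0.08524952 0.05164668] [0.60291272 0.08525519 0.05162895] [-1.57104715  0.87233327 -1.06487237]
```

>>> {"name": "step_arm", "arguments": {
  "targets": [
    [1.8, 11.3, 2.5, -4, -3.8, 0.8],
    [2.1, 11.1, 3.1, -4, -3.7, 0.8],
    [2.5, 10.8, 3.7, -4, -3.8, 0.8],
    [2.9, 10.5, 4.3, -4.1, -3.8, 0.8],
    [3.3, 10.2, 4.9, -4, -3.7, 0.8],
    [3.8, 9.7, 5.3, -4, -3.8, 0.8],
    [0, 0, 0, 0, 0, 0]
  ],
  "gripper": 0.4
}}

```text
time_s: 36.3
ee_pos: [0.6367, 0.0257, 0.1088]
eef_rot: [-1.571, 0.872, -1.064]
force: [-0.8, -0.5, -0.4]
grip_width: 0.0659
```

Run:
```python
from kin import *
o=log();snap("wrist","w27");p,R=tool(o);R=R.as_matrix()
kn=np.array([.6233,.0484,.087]);R1=tilt(np.radians(40),np.radians(33))
e=kn+OFF*R1[:,1]
print("tool-frame to knob grasp:",(R.T@(e-p)*1000).round(1),np.degrees(Ro.from_matrix(R.T@R1).as_rotvec()).round(1))
```

```text
t 36.3 q [-0.282  0.968  0.864  0.615  1.938 -0.754] p [0.6367 0.0257 0.1088] r [-1.571  0.872 -1.064] F [-0.8 -0.5 -0.4] w 0.0659
tool-frame to knob grasp: [-0.3 89.2 -0.6] [0.  0.  0.1]
```

View pics/w27.png

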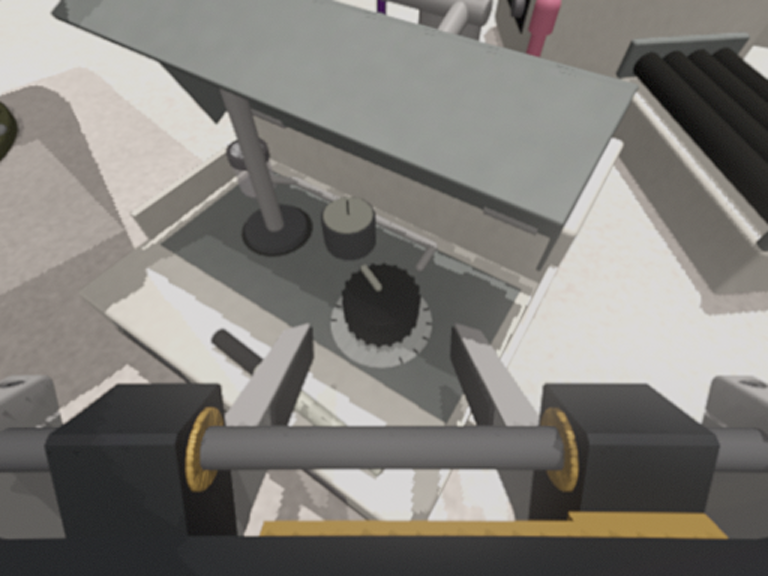

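>>> {"name": "step_arm", "arguments": {
  "targets": [
    [0, 20, 0, 0, 0, 0],
    [0, 25, 0, 0, 0, 0],
    [0, 22, 0, 0, 0, 0],
    [0, 14, 0, 0, 0, 0],
    [0, 8, 0, 0, 0, 0],
    [0, 0, 0, 0, 0, 0]
  ]
}}

```text
time_s: 37.1
ee_pos: [0.6032, 0.0845, 0.0517]
eef_rot: [-1.571, 0.872, -1.065]
force: [0.6, -1.0, -0.0]
grip_width: 0.0663
```

Run:
```python
from h import *
o=log();snap("wrist","w28",(120,60,380,290),3)
```

```text
t 37.1 q [-0.218  0.925  1.085  0.623  1.757 -0.809] p [0.6032 0.0845 0.0517] r [-1.571  0.872 -1.065] F [ 0.6 -1.  -0. ] w 0.0663
```

View pics/w28.png

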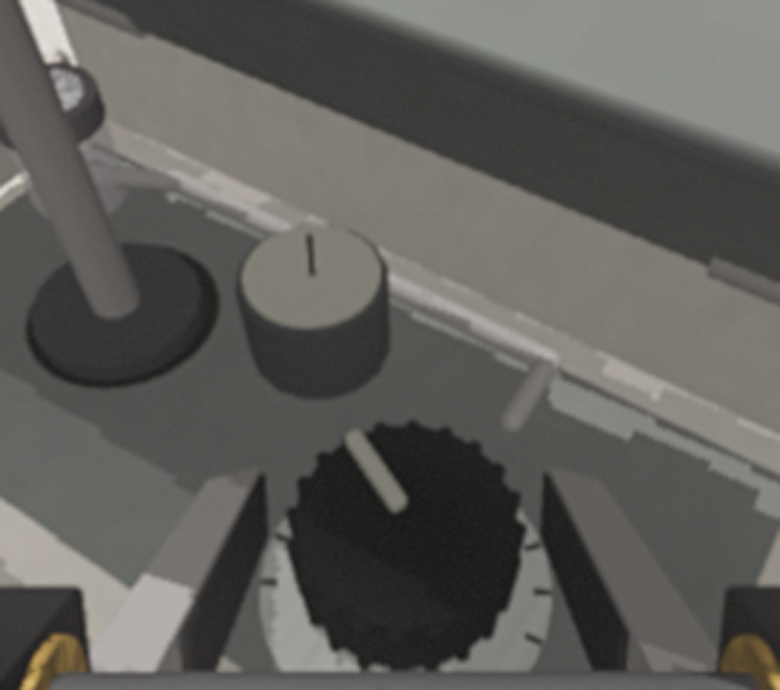

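>>> {"name": "step_arm", "arguments": {
  "targets": [
    [0, 0, 0, 0, 0, 0],
    [0, 0, 0, 0, 0, 0],
    [0, 0, 0, 0, 0, 0],
    [0, 0, 0, 0, 0, 0]
  ],
  "gripper": -0.3,
  "squeeze": 25
}}

```text
time_s: 37.65
ee_pos: [0.6035, 0.0846, 0.0515]
eef_rot: [-1.57, 0.872, -1.064]
force: [4.8, -0.9, 0.3]
grip_width: 0.0475
```

Run:
```python
from kin import *
o=log();p,R=tool(o);R=R.as_matrix()
# rotate about vertical axis through current grasp centre
G=p-OFF*R[:,1];print("G",G)
tot=np.radians(-64.5);N=11;rows=[];pc,Rc=p.copy(),R.copy()
for i in range(1,N+1):
    Q=Ro.from_euler('z',tot*i/N).as_matrix();pt=G+Q@(p-G);Rt=Q@R
    d=(Rc.T@(pt-pc)*1000).round(1);w=np.degrees(Ro.from_matrix(Rc.T@Rt).as_rotvec()).round(1);rows.append([*d,*w])
    pc=pc+Rc@d/1000;Rc=Rc@Ro.from_rotvec(np.radians(w)).as_matrix()
show(rows);print(pc-OFF*Rc[:,1],Ro.from_matrix(Rc).as_euler('xyz'),Ro.from_matrix(Rt).as_euler('xyz'))
```

```text
t 37.65 q [-0.218  0.925  1.085  0.624  1.757 -0.809] p [0.6035 0.0846 0.0515] r [-1.57   0.872 -1.064] F [ 4.8 -0.9  0.3] w 0.0475
G [0.62385965 0.04774174 0.08689116]
[[0.1, -0.2, 4.3, 4.5, 3.8, 0], [0.2, -0.1, 4.3, 4.5, 3.7, 0], [0.1, -0.2, 4.3, 4.5, 3.8, 0], [0.2, -0.2, 4.3, 4.5, 3.8, 0], [0.1, -0.1, 4.3, 4.4, 3.8, 0], [0.2, -0.2, 4.3, 4.5, 3.7, 0], [0.1, -0.2, 4.3, 4.5, 3.8, 0], [0.2, -0.1, 4.3, 4.5, 3.8, 0], [0.1, -0.2, 4.3, 4.5, 3.8, 0], [0.1, -0.2, 4.3, 4.5, 3.7, 0], [0.2, -0.1, 4.3, 4.5, 3.8, 0]]
[0.62383808 0.04776532 0.08682384] [-1.56981325  0.87213239 -2.19026823] [-1.57013101  0.87159794 -2.19019248]
```

>>> {"name": "step_arm", "arguments": {
  "targets": [
    [0.1, -0.2, 4.3, 4.5, 3.8, 0],
    [0.2, -0.1, 4.3, 4.5, 3.7, 0],
    [0.1, -0.2, 4.3, 4.5, 3.8, 0],
    [0.2, -0.2, 4.3, 4.5, 3.8, 0],
    [0.1, -0.1, 4.3, 4.4, 3.8, 0],
    [0.2, -0.2, 4.3, 4.5, 3.7, 0]
  ]
}}

```text
time_s: 38.4
ee_pos: [0.6281, 0.0894, 0.0515]
eef_rot: [-1.572, 0.872, -1.682]
force: [1.8, 2.9, 1.1]
grip_width: 0.0474
```

Run:
```python
from h import *
o=log();snap("wrist","w29",(120,60,380,290),3)
```

```text
t 38.4 q [-0.294  0.713  1.477  0.893  1.309 -0.593] p [0.6281 0.0894 0.0515] r [-1.572  0.872 -1.682] F [1.8 2.9 1.1] w 0.0474
```

View pics/w29.png

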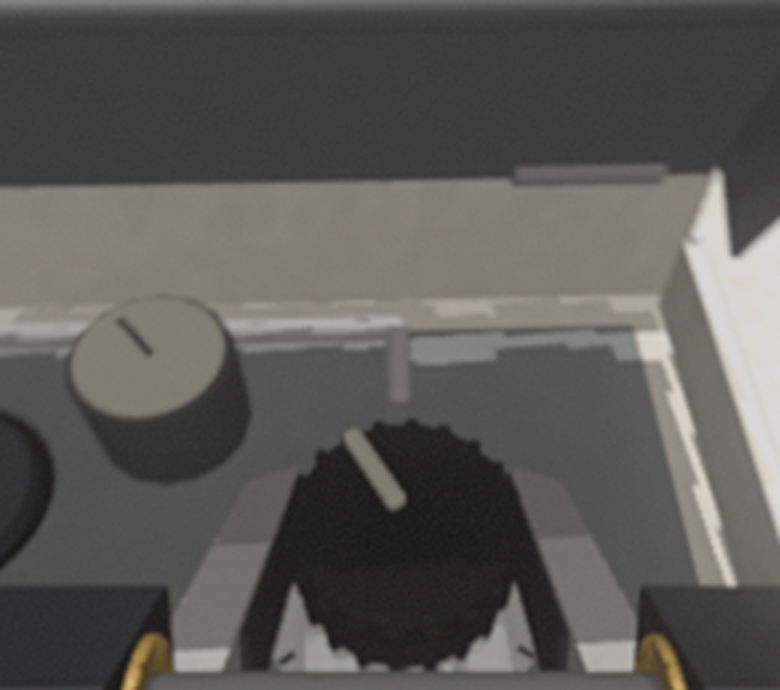

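>>> {"name": "step_arm", "arguments": {
  "targets": [
    [0.1, -0.2, 4.3, 4.5, 3.8, 0],
    [0.2, -0.1, 4.3, 4.5, 3.8, 0],
    [0.1, -0.2, 4.3, 4.5, 3.8, 0],
    [0.1, -0.2, 4.3, 4.5, 3.7, 0],
    [0.2, -0.1, 4.3, 4.5, 3.8, 0],
    [0, 0, 0, 0, 0, 0]
  ]
}}

```text
time_s: 39.2
ee_pos: [0.6476, 0.0821, 0.0514]
eef_rot: [-1.57, 0.871, -2.19]
force: [-5.2, -5.0, 1.7]
grip_width: 0.0473
```

Run:
```python
from h import *
o=log();snap("wrist","w30",(120,60,380,290),3)
```

```text
t 39.2 q [-0.281  0.548  1.77   1.178  0.896 -0.484] p [0.6476 0.0821 0.0514] r [-1.57   0.871 -2.19 ] F [-5.2 -5.   1.7] w 0.0473
```

View pics/w30.png

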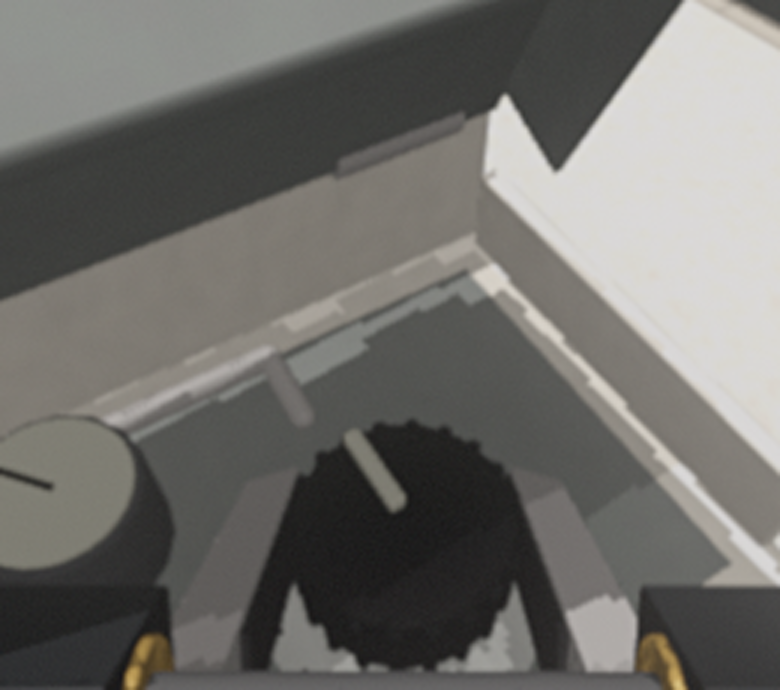

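Run:
```python
from h import *
for tag in ("w28","w30"):
    d=np.load(f"pics/{tag}.npz");C=cal(camera("wrist"),dict(ee_pos=d["ee"],eef_rot=d["er"]))
    a,b=[onz((u/3+120,v/3+60),C,.098)[0] for u,v in ((353,433),(401,508))]
    v=a-b;print(tag,"ccw from rear",np.arctan2(v@UY,v@UX),np.linalg.norm(v))
d=np.load("pics/w30.npz");im=d["im"];cv2.imwrite("pics/w30c.png",cv2.resize(im[195:240,220:275],None,fx=12,fy=12,interpolation=cv2.INTER_CUBIC))
```

```text
w28 ccw from rear 1.099178572313778 0.021209130426609293
w30 ccw from rear -0.026144912621876744 0.02116396549792626
```

View pics/w30c.png

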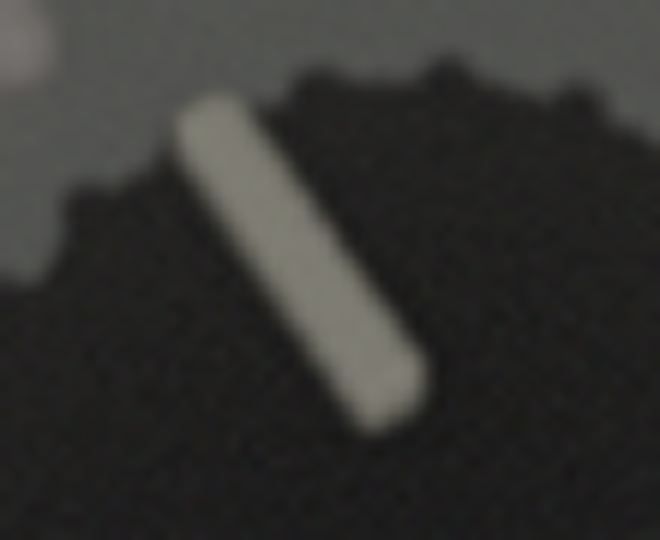

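>>> {"name": "step_arm", "arguments": {
  "targets": [
    [0, 0, 0, 0, 0, 0],
    [0, 0, 0, 0, 0, 0],
    [0, 0, 0, 0, 0, 0],
    [0, -10, 0, 0, 0, 0],
    [0, -25, 0, 0, 0, 0],
    [0, -40, 0, 0, 0, 0],
    [0, -40, 0, 0, 0, 0],
    [0, 0, 0, 0, 0, 0]
  ],
  "gripper": 0.32
}}

```text
time_s: 40.35
ee_pos: [0.5971, 0.0085, 0.1274]
eef_rot: [-1.566, 0.872, -2.189]
force: [-0.3, 0.4, -0.0]
grip_width: 0.0623
```

Run:
```python
from h import *
o=log();snap("wrist","w31");snap("top","t31",(200,120,330,230),6)
```

```text
t 40.35 q [-0.452  0.366  1.822  1.035  1.07  -0.418] p [0.5971 0.0085 0.1274] r [-1.566  0.872 -2.189] F [-0.3  0.4 -0. ] w 0.0623
```

View pics/w31.png

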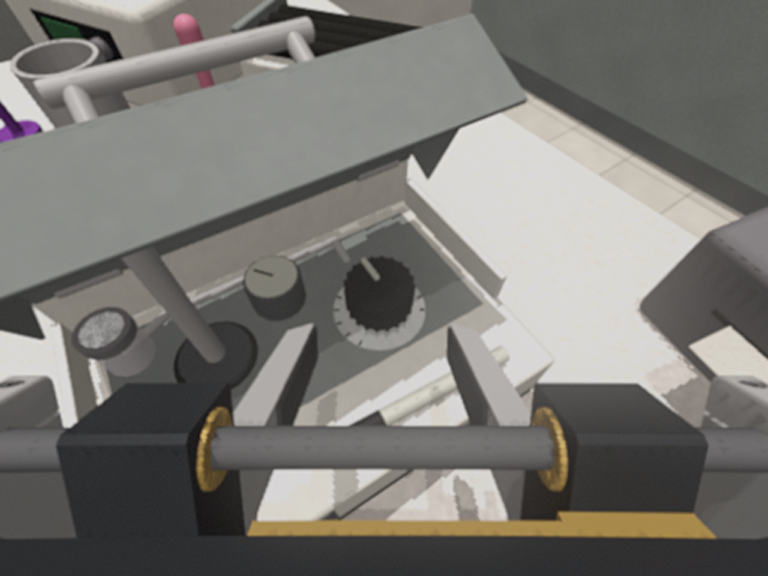

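View pics/t31.png

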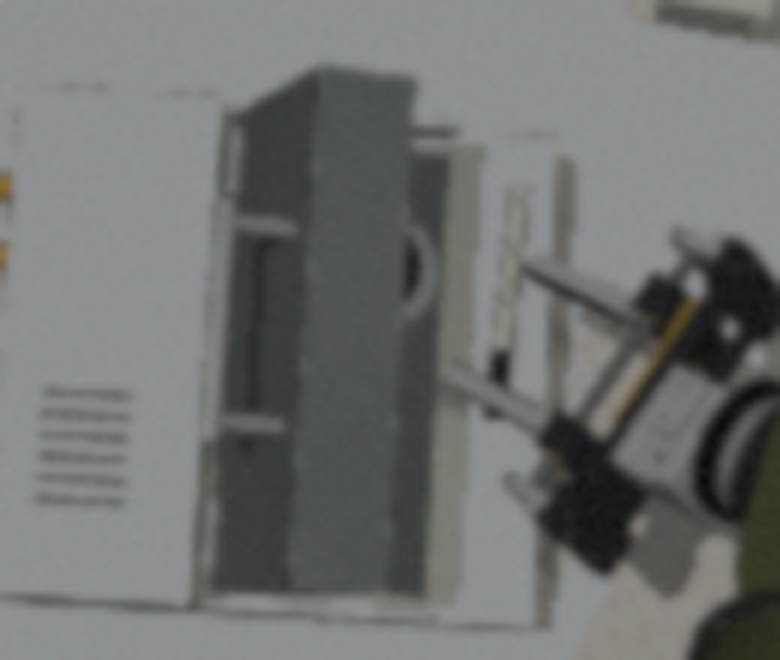

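>>> {"name": "step_arm", "arguments": {
  "targets": [
    [0, -40, 0, 0, 0, 0],
    [0, -40, 0, 0, 0, 0],
    [0, -20, 0, 0, 0, 0],
    [0, 0, 0, 0, 0, 0],
    [0, 0, 0, 0, 0, 0]
  ]
}}

```text
time_s: 41.08
ee_pos: [0.5525, -0.0508, 0.1885]
eef_rot: [-1.574, 0.872, -2.192]
force: [0.2, -0.8, 0.2]
grip_width: 0.0621
```

Run:
```python
from h import *
o=log();snap("wrist","w32");d=np.load("pics/w32.npz")
im=d["im"][100:260,100:340];cv2.imwrite("pics/w32c.png",cv2.resize(im,None,fx=3.3,fy=3.3,interpolation=cv2.INTER_CUBIC))
snap("scene","s32",(185,80,395,230),3.8)
```

```text
t 41.08 q [-0.603  0.249  1.81   0.936  1.254 -0.376] p [ 0.5525 -0.0508  0.1885] r [-1.574  0.872 -2.192] F [ 0.2 -0.8  0.2] w 0.0621
```

View pics/w32c.png

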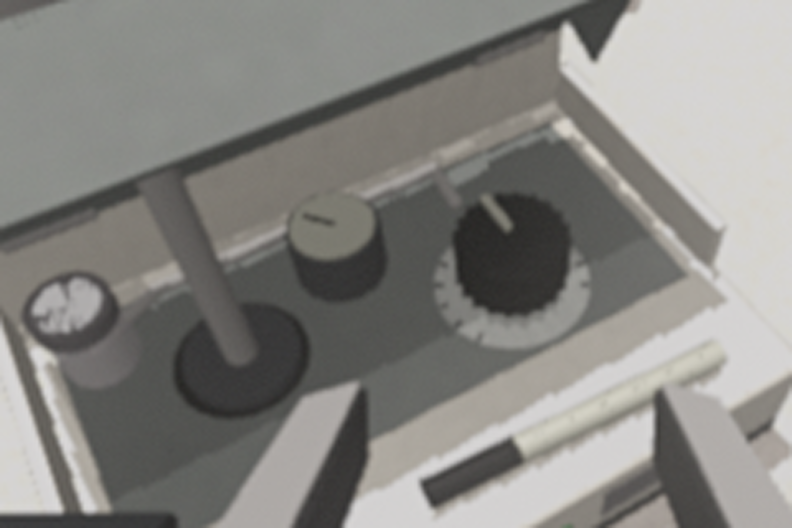

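View pics/s32.png

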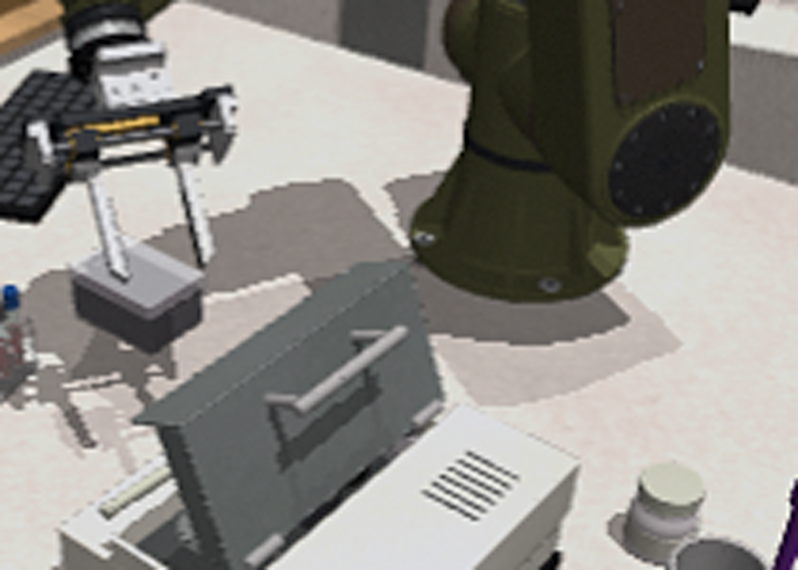

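Run:
```python
from h import *
d=np.load("pics/w32.npz");C=cal(camera("wrist"),dict(ee_pos=d["ee"],eef_rot=d["er"]))
f=lambda a:(a[0]/3.3+100,a[1]/3.3+100)
a=onz(f((487,198)),C,.098)[0];b=onz(f((510,230)),C,.098)[0];v=a-b;print("ptr ccw",np.arctan2(v@UY,v@UX),np.linalg.norm(v))
h=np.array([.5727,.1356,0])
for n,a,z in [("shaft base",(239,357),.068),("padL",(174,365),.061),("padR",(310,352),.061),("shaft top at flange",(161,180),.2)]:
    r=onz(f(a),C,z)[0]-h;print(n,(r@UX).round(4),(r@UY).round(4))
from scipy.optimize import brentq
# cover angle: flange tip edge right corner
from fit import U
K=U([.5727,.1356,1.501],(0,0,0))
for t in (1.1,1.15,1.2,1.25):
    tip=[(-.125*np.cos(t)-.055*np.sin(t),y,.12+.125*np.sin(t)-.055*np.cos(t)) for y in (.0,.1)]
    print(t,((proj(U([.5727,.1356,1.501],tip),C)-100)*3.3).round())
```

```text
ptr ccw -0.043598733102545806 0.020544098740799294
shaft base -0.0612 0.0652
padL -0.0455 0.0901
padR -0.0698 0.0381
shaft top at flange -0.0885 0.0638
1.1 [[388. 117.]
 [ 36. 260.]]
1.15 [[379.  94.]
 [ 22. 235.]]
1.2 [[370.  71.]
 [  8. 210.]]
1.25 [[360.  48.]
 [ -6. 185.]]
```

Run:
```python
from h import *
from fit import U
d=np.load("pics/w32.npz");C=cal(camera("wrist"),dict(ee_pos=d["ee"],eef_rot=d["er"]))
im=cv2.imread("pics/w32c.png")
P=[.5727,.1356,1.501]
for dx,dy,c in ((0,0,(0,255,0)),(.01,0,(0,0,255)),(0,.01,(255,0,0))):
    L=[(-.0595+dx*z,.0645+dy*z,.068+.1*z) for z in (0,1)]
    uv=((proj(U(P,L),C)-100)*3.3).round().astype(int);print(uv.tolist());cv2.line(im,tuple(map(int,uv[0])),tuple(map(int,uv[1])),c,1)
cv2.imwrite("pics/w32d.png",im)
```

```text
[[239, 353], [161, 192]]
[[239, 353], [152, 173]]
[[239, 353], [131, 204]]
```

View pics/w32d.png

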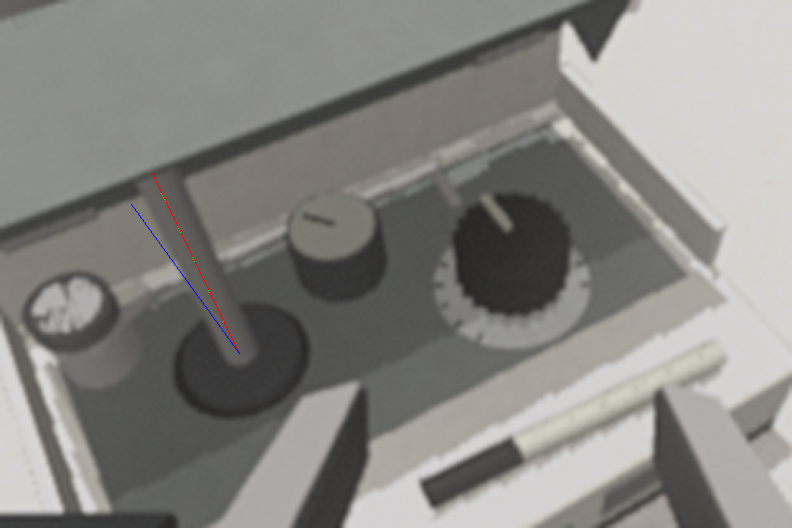

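Run:
```python
from h import *
from fit import U
d=np.load("pics/w27.npz");C=cal(camera("wrist"),dict(ee_pos=d["ee"],eef_rot=d["er"]))
x0,y0,f=120,40,5
im=cv2.resize(d["im"][y0:y0+115,x0:x0+155],None,fx=f,fy=f,interpolation=cv2.INTER_CUBIC)
P=[.5727,.1356,1.501]
for dx,dy,c in ((0,0,(0,255,0)),(.01,0,(0,0,255)),(-.01,0,(255,0,0))):
    L=[(-.0595+dx*z,.0645+dy*z,.068+.1*z) for z in (0,1)]
    uv=((proj(U(P,L),C)-[x0,y0])*f).round().astype(int);cv2.line(im,tuple(map(int,uv[0])),tuple(map(int,uv[1])),c,1)
cv2.imwrite("pics/w27d.png",im)
```

```text
(no output)
```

View pics/w27d.png

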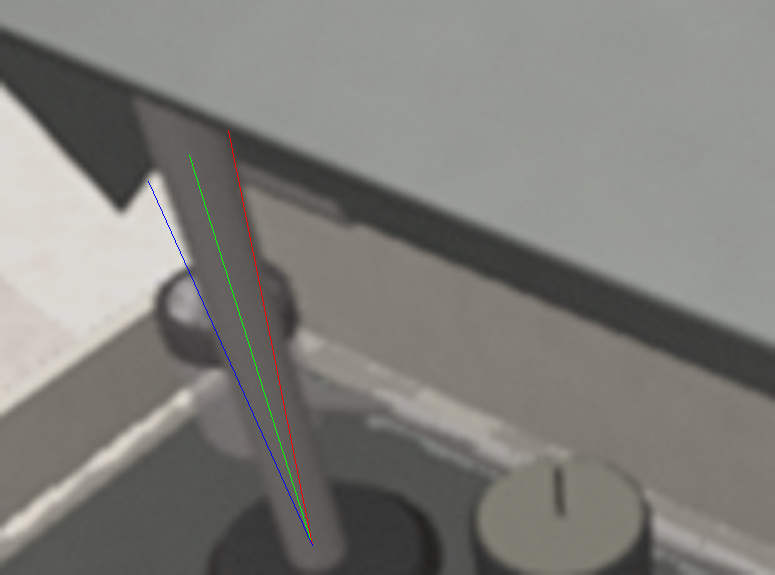

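Run:
```python
from station import job,get_obs
print(get_obs()["time_s"]);print(job.hand_in())
```

```text
41.625
the job is handed in; nothing more can be done
None
```

The cover is propped on the grey steel stay, the knob's pointer is on the long mark, and the job is handed in at 41.6 s.

I opened the cover by its handle to about 1.47 rad, then fetched the stay from its holder. I set it down in front of the pad, regripped it lower on the shaft and stood it on the pad. The cover was eased down by the handle until it touched the stay, then released. The knob was turned about 64° clockwise with the tool tilted in under the cover.

**Last checks, all by camera:**
- **Stay:** it is upright from two viewpoints, with its foot about 4 mm from the pad's centre.
- **Cover:** it rests at about 1.15 rad, a little below the nominal 1.19 but within 1.0–1.33.
- **Knob:** the pointer is about 0.03–0.04 rad past the mark, against the 0.14 allowed.
- **Robot:** the hand is clear of everything, with no contact force on it.
- **Bench:** I never touched the bystanders. The ones in the last views look unmoved, but I did not measure them.

**What failed or disagreed:**
- **Missed grasp:** the first grasp of the handle closed on nothing. The pictures showed the fingertips about 36 mm short of the reported TCP, so I allowed for that in every later grasp, and those all held.
- **Not measured:** I could not measure the force between stay and cover directly. I infer it from the push of up to 14 N felt on the handle before release, and from the cover staying up afterwards.

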